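# Heft the lens-block canisters

## Task

Two closed canisters that look alike stand under the front edge of the bench riser: one is full of metal lens blocks, the other is nearly used up. Lift each to feel which is the heavier, then stand the heavier one upright on the rubber mat in the job tray and the lighter one upright in the plain grey return bin, on the bin's floor beside the spent canister without a cap. Set them down without dropping them, let go, and do not push about or knock over the lenses, the spent canister or the other things on the bench.

Things in the scene. Friction and masses are not known exactly. Their poses are not given: they have to be found in the camera images.
- tin_a_mid (a point): one of two identical closed canisters standing upright on the bench: square pale body 54 x 54 x 84 mm with flat sides (x and y square to them), round screw cap 46 mm across, 108 mm high in all. This point is its centre, 54 mm above its underside. One (not always the same) is full and weighs 0.63 to 0.86 kg, the other 0.2 to 0.4 kg; the blocks inside may knock a little
- tin_b_mid (a point): the other of two identical closed canisters standing upright on the bench: square pale body 54 x 54 x 84 mm with flat sides (x and y square to them), round screw cap 46 mm across, 108 mm high in all. This point is its centre, 54 mm above its underside. One (not always the same) is full and weighs 0.63 to 0.86 kg, the other 0.2 to 0.4 kg; the blocks inside may knock a little
- riser: white bench riser, fixed: board 180 mm deep (x), 500 wide (y), underside 160 mm up, end panels at y = +-245 mm, open front and back, loaded up to 245 mm. Origin on the bench under its centre; front edge 90 mm towards -x (the robot). The canisters' centres are 4 to 12 mm in front of that edge, so a tool pointing straight down hits the board; draw a canister out before raising it over 50 mm
- mat_top (a point): centre of the top face of the dark ribbed rubber mat, 94 x 84 x 4 mm (x, y), that lies on the floor of the one free compartment of the job tray; fixed, its top 8 mm above the bench. Axes along the tray's
- mat: the same mat; origin under its centre, 4 mm above the bench
- tray: white job tray, fixed, to the left or right of the robot: 220 x 200 mm (x, y), walls 4 mm thick and 40 high (43 at the corners), floor 4 mm thick, dividers 28 mm high making four compartments of 104 x 94 mm centred at x = +-54, y = +-49 mm; three hold blocked lenses, one the mat. Origin on the bench under its centre
- bin_floor (a point): centre of the inner floor of the return bin, 4 mm above the bench; axes along the bin's
- bin: plain grey return bin, fixed, on the other side: 220 x 150 mm (x, y), walls 4 mm thick and 40 high (43 at the corners), floor 4 mm thick, no dividers; origin on the bench under its centre. The spent canister stands in its +x half, the -x half is free
- spent: spent canister in the bin, like the others but with no cap, only an open round neck: 54 x 54 x 96 mm, loose, 0.1 kg; origin under its centre. Not to be disturbed
- lens_0: a blue lens blank stuck on its white round pedestal, loose, standing in one of the job tray's compartments: 68 mm across, 40 mm high, 0.09 kg; origin under its centre. Not to be disturbed
- lens_1: a blue lens blank stuck on its white round pedestal, loose, standing in one of the job tray's compartments: 68 mm across, 40 mm high, 0.09 kg; origin under its centre. Not to be disturbed
- lens_2: a blue lens blank stuck on its white round pedestal, loose, standing in one of the job tray's compartments: 68 mm across, 40 mm high, 0.09 kg; origin under its centre. Not to be disturbed
- ink: small ink bottle, 34 mm across, 62 mm high, loose, between the two canisters; origin under its centre. Not to be disturbed
- gauge: bell-shaped dial gauge, 60 mm across at the foot, 96 mm high, loose, on the bench between tray and bin; origin under its centre. Not to be disturbed
- lap: aluminium lap tool, a low dome 72 mm across, 30 mm high, loose, on the bench in front of the canisters; origin under its centre. Not to be disturbed
- tape: roll of blue film, 84 mm across, 24 mm high, lying flat, loose; origin under its centre. Not to be disturbed

How it is judged:
At the end, for the whole second after the job is handed in: The heavier canister stands upright (7 degrees) on the mat, centre within 30 mm of the mat's; the lighter stands upright on the return bin's floor, centre within 82 mm along and 48 mm across of the bin's; both at rest and released (angle between each of tin_a_mid, tin_b_mid's own z axis and vertical below 0.12 rad and linear speed of each of tin_a, tin_b below 0.02 m/s and ((horizontal distance between tin_a_mid and mat_top below 0.03 m and contact force between tin_a and mat above 5 N and x of tin_b_mid in the frame of bin_floor between -0.082 and 0.082 m and y of tin_b_mid in the frame of bin_floor between -0.048 and 0.048 m and contact force between tin_b and bin above 1 N) or (horizontal distance between tin_b_mid and mat_top below 0.03 m and contact force between tin_b and mat above 5 N and x of tin_a_mid in the frame of bin_floor between -0.082 and 0.082 m and y of tin_a_mid in the frame of bin_floor between -0.048 and 0.048 m and contact force between tin_a and bin above 1 N))); the robot touches nothing.
It fails at once if a blocked lens pushed more than 25 mm or tipped over (distance of any of lens_0, lens_1, lens_2 from where it was at the start of the episode above 0.025 m or angle between any of lens_0, lens_1, lens_2's own z axis and vertical above 0.5 rad).
It fails at once if the spent canister pushed more than 25 mm or tipped over (distance of spent from where it was at the start of the episode above 0.025 m or angle between spent's own z axis and vertical above 0.5 rad).
It fails at once if the ink bottle, gauge, lap tool or film roll pushed more than 25 mm or tipped over (distance of any of ink, gauge, lap, tape from where it was at the start of the episode above 0.025 m or angle between any of ink, gauge, lap, tape's own z axis and vertical above 0.5 rad).
It fails at once if a canister dropped (falling free at over 0.5 m/s) ((contact force between tin_a and the fingers below 0.3 N and linear speed of tin_a above 0.5 m/s) or (contact force between tin_b and the fingers below 0.3 N and linear speed of tin_b above 0.5 m/s)).
It fails at once if a canister knocked over (angle between any of tin_a_mid, tin_b_mid's own z axis and vertical above 0.9 rad).
It also fails if it takes over 67 s, if anything falls off the work surface, if the arm or the gripper's body presses on something with over 40 N, if the wrist force passes 120 N, or if a joint passes its speed limit or range.

## Robot

A 7-joint arm with a two-finger parallel gripper is mounted at the origin on the work surface. World frame = base frame: x ahead of the robot, y to its left, z up, the work surface at z = 0. Lengths are in m, angles in rad, forces in N, time in s.
With the tool pointing down it reaches from about 0.4 to 0.875 m from the base axis. Payload 4.4 kg.
Tool frame: the origin (TCP) lies midway between the tips of the shut fingers; the grasp point (between the pads) lies 19 mm behind it; z points along the fingers, y is the direction in which the jaws open and shut (so a half turn about z gives the same grasp; the last joint's range is limited). The gripper opens to 85 mm and grips with 20 to 120 N. Pads are 22 mm wide; open, the fingers measure 114 mm over their backs; the gripper's body (76 mm by 85 mm) begins 54 mm behind the grasp point. The pads swing forward as they close: fully open they stand 13 mm farther back than shut.
Start: joints at [1.182, 0.628, 0.038, 1.517, -0.027, 0.996, -0.02], TCP at [0.206, -0.616, 0.231] pointing down, gripper open.
Joint ranges: [-3.06, 3.06], [-0.37, 2.12], [-1.25, 1.32], [0.18, 2.47], [-1.1, 4.24], [0.23, 1.98], [-2.94, 2.94]. Speed limits (rad/s): [2.57, 2.57, 3.14, 3.14, 3.14, 3.14, 3.14].

## Interface

Orientations are given as a unit quaternion [x, y, z, w].
In Python, from rig import * gives the robot as it stands.
- The arm moves only by the tool servo_tool, never from a script. Its argument "commands" is a list of rows, each a list of 7 numbers: the opening, from 0 (shut) to 1 (fully open), then the shift along the world's x, y, z in cm, then the turn, a rotation vector about the world's x, y, z in degrees. A call has exactly 5 rows; each row is the pose to reach, as a shift and turn from the pose commanded when the call began; what a row does not reach only later rows make up. A row lasts 1/12 s, in which the tool goes at most 41.7 mm and 7.16 degrees, less where a joint would pass 70% of its speed; a pose out of reach is approached as far as the arm can. A call with a gripper value outside its range is refused whole. The fingers move at their own pace and stop on an object; "grip_force" is the grip in N (left out, the last holds). Time passes only in rows, so rows that repeat a pose let the fingers close, or fill a call up. It gives the time, the measured TCP pose, the force and the opening at its end, in the units of the state.
- observe(): the state, without advancing time (a new reading comes with each control period).
- grab_frame(name): name is "scene" or "top"; returns a dict with "image" (480x640x3 uint8, red, green, blue), "depth" (480x640 float32, m along the optical axis (not along the pixel's ray), 0 where there is no reading), "camera_matrix" (3x3 intrinsics, pixels), "k1" (the pictures are not rectified: a ray, as slopes to the right and down, at radius r is drawn at 1 + k1 r^2 times it, then the intrinsics apply), "R" (3x3) and "t" (3): a world point X has camera coordinates R X + t. Camera axes: x right, y down, z forward; pixel columns grow to the right and rows downward; lengths in m; the calibration is good to about 2 mm. A picture is of the moment at which its call begins.
- finish_job(): hands the job in, once; it reports no verdict.
The state is a dict: "t": time; "qpos": joint angles; "dq": joint speeds; "joint_torque": joint torques, N m; "ee_pos": TCP position; "tcp_rot": TCP orientation; "wrist_force": force on the tool from outside, world axes, zero at the start; "wrist_torque": the same for the moment, N m; "opening": finger opening in m.
Only numpy, scipy, OpenCV 4.12 (cv2) and the standard library are available. Lean on these libraries where they do the work, as an engineer would, in place of code of your own. Each camera call takes 0.05 s, during which the arm holds its last target.

## Working session

There is one attempt and no reset: what is moved stays moved. The work goes in short steps, Python scripts to look and compute and a tool call to move; the robot and the scene stay as the last step left them, time stands still between calls to the robot, and variables do not carry over. Pictures are saved under pics/ and viewed, and the job is handed in when it is done.

Besides the shell and the picture viewer there is one more tool, called after "Request:" in YAML: its name, and indented under it one key for each argument. servo_tool: Moves the arm, as the interface text tells. Its arguments: {"type":"object","properties":{"commands":{"type":"array"},"grip_force":{"type":"number"}},"required":["commands"]}

```bash
mkdir -p pics; ls
python3 - <<'E'
from rig import *
import cv2,numpy as np
for n in ("scene","top"):
    f=grab_frame(n); cv2.imwrite(f"pics/{n}0.png",f["image"][:,:,::-1])
    np.savez(f"pics/{n}0.npz",**f)
    print(n,f["camera_matrix"],f["k1"],"campos",-f["R"].T@f["t"],f["R"])
print(observe())
E
```

```text
pics
scene [[623.02997474   0.         327.11828812]
 [  0.         623.02997474 238.27292041]
 [  0.           0.           1.        ]] 0.07420492321500441 campos [ 0.59432099 -0.67227944  1.03568509] [[ 0.99813784  0.05923257  0.01457217]
 [ 0.05693197 -0.81885183 -0.5711746 ]
 [-0.02189969  0.57094061 -0.82069923]]
top [[528.08472933   0.         322.08058668]
 [  0.         528.08472933 238.06187745]
 [  0.           0.           1.        ]] 0.008244036172390515 campos [0.36041306 0.00530398 1.2137363 ] [[-1.58034480e-02 -9.99875100e-01  1.85612564e-04]
 [-9.80396690e-01  1.54591197e-02 -1.96426438e-01]
 [ 1.96399035e-01 -3.28618894e-03 -9.80518546e-01]]
{'t': 0.1, 'qpos': array([ 1.18220593,  0.62923038,  0.03843747,  1.51826599, -0.02701772,
        0.99629874, -0.01999537]), 'dq': array([ 0.00039841, -0.00061498,  0.00103265, -0.00137921, -0.00173774,
        0.00026573, -0.00038118]), 'joint_torque': array([ 2.20282876e-03, -5.64532971e+01,  1.23008285e+00, -1.93974012e+01,
        1.12188002e-02,  5.42636029e-03,  4.17373485e-06]), 'ee_pos': array([ 0.20605078, -0.61588944,  0.23049662]), 'tcp_rot': array([ 9.87003617e-01,  1.60695831e-01, -1.33669627e-04, -8.31878024e-04]), 'wrist_force': array([0.01215533, 0.97498169, 0.12359643]), 'wrist_torque': array([-0.0325279 ,  0.05473898,  0.00936324]), 'opening': 0.08525147395506164}
```

View pics/scene0.png

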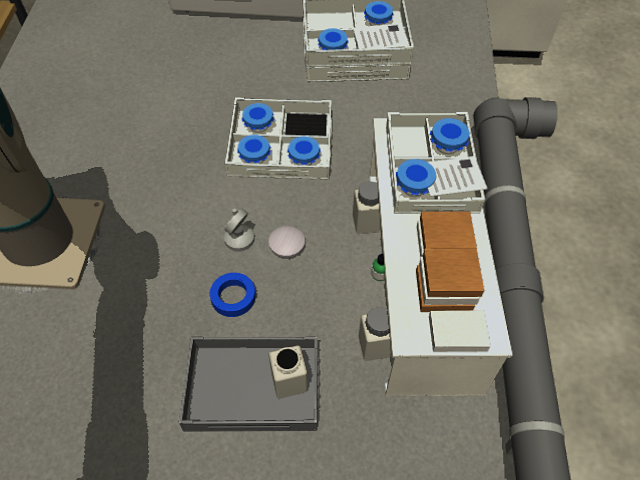

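View pics/top0.png

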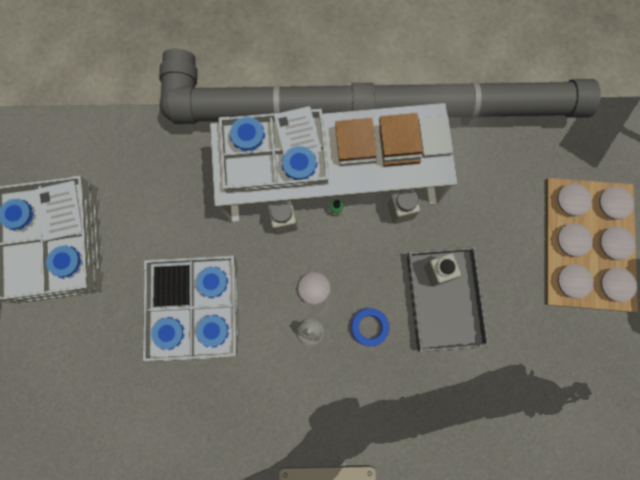

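The scene view shows the tray with the mat at about (306,124), tins at (367,205) and (376,333), the ink bottle at (380,266), and the bin with the spent canister at (288,370). The top view shows the same layout: tins at (282,213) and (405,203), mat at (171,286), bin at (447,300). I'll zoom in on these before measuring.

```bash
cat > h.py <<'E'
import numpy as np,cv2
def load(n): return dict(np.load(f"pics/{n}.npz"))
def und(f,uv):
    uv=np.asarray(uv,float).reshape(-1,1,2)
    return cv2.undistortPoints(uv,f["camera_matrix"],np.array([float(f["k1"]),0,0,0]))[:,0]
def ray(f,uv):
    s=und(f,uv); d=np.c_[s,np.ones(len(s))]@f["R"]; return -f["R"].T@f["t"],d
def onplane(f,uv,z):
    c,d=ray(f,uv); return c+d*((z-c[2])/d[:,2])[:,None]
def cross(fa,a,fb,b):
    ca,da=ray(fa,[a]);cb,db=ray(fb,[b]);da=da[0];db=db[0]
    A=np.c_[da,-db]; s=np.linalg.lstsq(A,cb-ca,rcond=None)[0]
    p=ca+s[0]*da;q=cb+s[1]*db; return (p+q)/2,np.linalg.norm(p-q)
def cloud(f):
    v,u=np.mgrid[0:480,0:640]
    c,d=ray(f,np.c_[u.ravel(),v.ravel()])
    P=c+d*f["depth"].reshape(-1,1); P[f["depth"].ravel()==0]=np.nan
    return P.reshape(480,640,3)
E
python3 - <<'E'
from h import *
for n,boxes in (("scene0",[(340,165,60,80),(345,295,60,70),(215,90,130,95),(175,330,150,105)]),("top0",[(255,190,60,50),(380,180,60,50),(135,250,110,115),(400,240,95,115)])):
    im=load(n)["image"][:,:,::-1]
    t=[cv2.resize(im[y:y+h,x:x+w],(390,290),interpolation=cv2.INTER_CUBIC) for x,y,w,h in boxes]
    cv2.imwrite(f"pics/z_{n}.png",np.vstack([np.hstack(t[:2]),np.hstack(t[2:])]))
    P=cloud(load(n))
    for (u,v) in ([(367,188),(376,320),(306,124),(230,400),(288,358),(380,262),(412,330)] if n=="scene0" else [(281,210),(405,199),(171,286),(440,310),(447,267),(337,204),(330,180)]):
        print(n,u,v,P[v,u].round(4))
E
```

```text
scene0 367 188 [0.6392 0.0974 0.1063]
scene0 376 320 [ 0.6603 -0.1877  0.1103]
scene0 306 124 [0.4997 0.3571 0.0092]
scene0 230 400 [ 0.4219 -0.2985  0.0014]
scene0 288 358 [ 0.5207 -0.261   0.1025]
scene0 380 262 [ 0.6697 -0.0398  0.0591]
scene0 412 330 [ 0.7117 -0.2308  0.1673]
top0 281 210 [0.6449 0.0892 0.1088]
top0 405 199 [ 0.6651 -0.1793  0.109 ]
top0 171 286 [0.4956 0.348  0.0089]
top0 440 310 [ 0.4316 -0.2638  0.0057]
top0 447 267 [ 0.5165 -0.263   0.1005]
top0 337 204 [ 0.6689 -0.0334  0.0617]
top0 330 180 [ 0.6911 -0.0164  0.1704]
```

View pics/z_scene0.png

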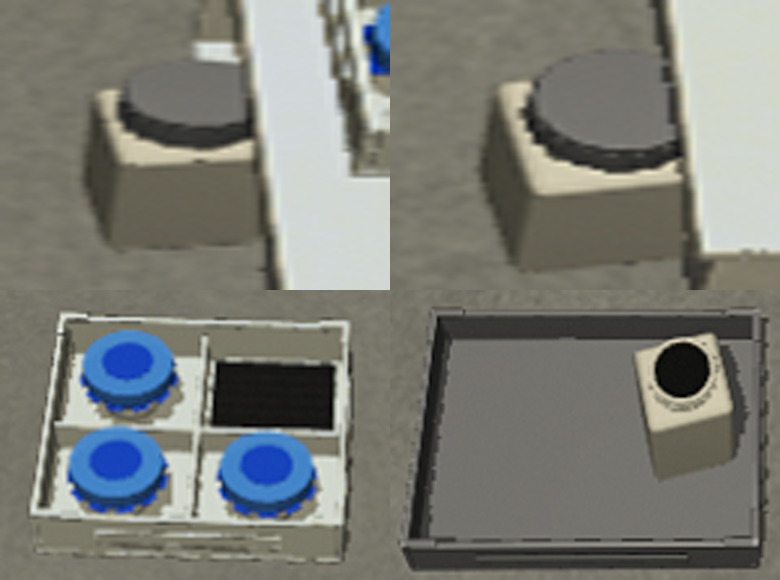

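View pics/z_top0.png

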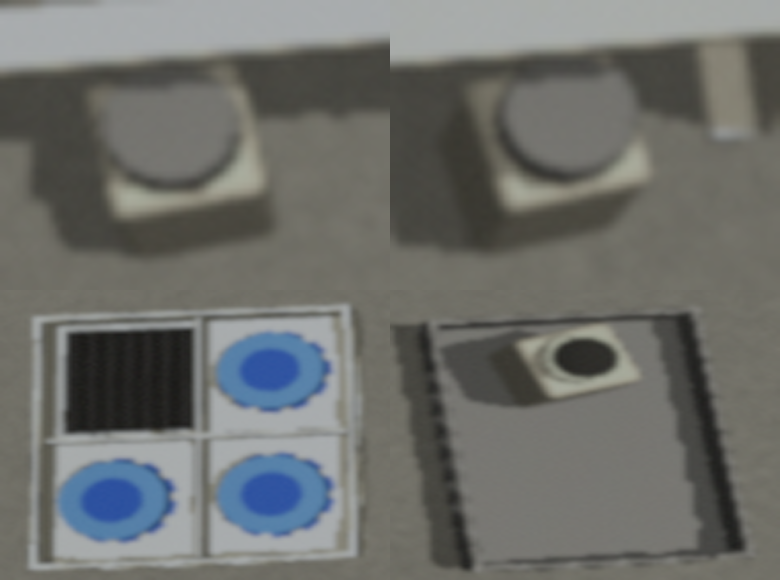

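Run:
```python
from h import *
S=load("scene0");T=load("top0");PS=cloud(S);PT=cloud(T)
def sel(P,c,r,z0,z1):
    m=(np.hypot(P[...,0]-c[0],P[...,1]-c[1])<r)&(P[...,2]>z0)&(P[...,2]<z1); return m
def circ(q):
    A=np.c_[2*q,np.ones(len(q))];s=np.linalg.lstsq(A,(q**2).sum(1),rcond=None)[0]
    return s[:2],np.sqrt(s[2]+s[0]**2+s[1]**2)
for nm,c in (("A",(.642,.093)),("B",(.663,-.183))):
  for k,P in (("S",PS),("T",PT)):
    m=sel(P,c,.04,.098,.122); q=P[m]; v,u=np.nonzero(m)
    hull=cv2.convexHull(q[:,:2].astype(np.float32))[:,0]
    (cx,cy),r=cv2.minEnclosingCircle(q[:,:2].astype(np.float32))
    print(nm,k,m.sum(),"cap z",np.median(q[:,2]).round(4),"mec",(round(cx,4),round(cy,4)),round(r,4),"mean",q[:,:2].mean(0).round(4), "x",q[:,0].min().round(4),"y",q[:,1].min().round(4),q[:,1].max().round(4))
    m=sel(P,c,.05,.074,.094); q=P[m]; print("  body top z",np.median(q[:,2]).round(4),"x",q[:,0].min().round(4),"y",q[:,1].min().round(4),q[:,1].max().round(4),len(q))
def yaw(a,b): d=b-a; return np.degrees(np.arctan2(d[1],d[0])),np.hypot(*d[:2])
for nm,a,b in (("A",(273.2,226.6),(296.2,222.4)),("B",(397.4,225.9),(420,219.7))):
    p=onplane(T,[a,b],.084); print(nm,p.round(4),yaw(p[1],p[0]))
# scene corners: far-left, near-left of top face
for nm,a,b,f in (("A",(340+97/6.5,165+92/3.625),(340+120/6.5,165+163/3.625),S),("B",(345+110/6.5,295+85/4.14),(345+148/6.5,295+193/4.14),S)):
    p=onplane(f,[a,b],.084); print(nm,p.round(4),yaw(p[1],p[0]))
# front edge of riser from top cloud
m=(PT[...,2]>.155)&(PT[...,2]<.18)&(PT[...,0]>.6)
for u in range(230,450,30):
    v=np.nonzero(m[:,u])[0]; print(u,v.max() if len(v) else None,PT[v.max(),u].round(4) if len(v) else '')
```

```text
A S 365 cap z 0.1077 mec (0.6458, 0.0896) 0.0247 mean [0.6433 0.0871] x 0.6225 y 0.065 0.1128
  body top z 0.0833 x 0.6153 y 0.0575 0.1107 258
A T 365 cap z 0.1071 mec (0.6424, 0.0888) 0.0238 mean [0.6415 0.0887] x 0.6194 y 0.0658 0.1112
  body top z 0.0824 x 0.6121 y 0.0585 0.1182 220
B S 523 cap z 0.1078 mec (0.6662, -0.1833) 0.0246 mean [ 0.6641 -0.1859] x 0.6437 y -0.2078 -0.1595
  body top z 0.0829 x 0.6366 y -0.2156 -0.1625 314
B T 363 cap z 0.1072 mec (0.6646, -0.1856) 0.024 mean [ 0.6633 -0.1845] x 0.6407 y -0.2085 -0.1621
  body top z 0.0825 x 0.6335 y -0.2157 -0.1549 221
A [[0.614  0.1082 0.084 ]
 [0.6226 0.0578 0.084 ]] (np.float64(99.72944665726493), np.float64(0.05118128262871245))
B [[ 0.6113 -0.164   0.084 ]
 [ 0.6244 -0.2142  0.084 ]] (np.float64(104.6818821513881), np.float64(0.05192368859233362))
A [[0.6167 0.1081 0.084 ]
 [0.6251 0.0602 0.084 ]] (np.float64(99.98450409232352), np.float64(0.04870900396440344))
B [[ 0.638 -0.167  0.084]
 [ 0.649 -0.215  0.084]] (np.float64(102.91750483825467), np.float64(0.049247983243702255))
230 205 [0.6428 0.1896 0.1641]
260 202 [0.647  0.1276 0.1685]
290 199 [0.6531 0.0664 0.166 ]
320 197 [0.6576 0.0047 0.1619]
350 194 [ 0.6615 -0.0571  0.167 ]
380 191 [ 0.6668 -0.1189  0.1677]
410 189 [ 0.6721 -0.182   0.1608]
440 186 [ 0.6767 -0.2438  0.1635]
```

Run:
```python
from h import *
S=load("scene0");T=load("top0");PS=cloud(S);PT=cloud(T)
def blob(f,P,m,name):
    n,l,st,ce=cv2.connectedComponentsWithStats(m.astype(np.uint8))
    for i in range(1,n):
        if st[i,4]>60:
            q=P[l==i]; print(name,ce[i].round(1),st[i,4],"med",np.nanmedian(q,0).round(4),"minrect",[np.round(x,4) for x in cv2.minAreaRect(q[np.isfinite(q[:,0]),:2].astype(np.float32))])
for n,f,P in (("S",S,PS),("T",T,PT)):
    im=f["image"].astype(int);R,G,B=im[...,0],im[...,1],im[...,2]
    # mat: dark inside region
    reg=(abs(P[...,0]-.5)<.09)&(abs(P[...,1]-.35)<.08)
    blob(f,P,(im.max(2)<60)&reg&(P[...,2]<.02),n+" mat")
    blob(f,P,(B>G+40)&(P[...,0]<.62)&(P[...,1]<.5),n+" blue")
    reg=(abs(P[...,0]-.5)<.17)&(abs(P[...,1]-.35)<.16)
    blob(f,P,reg&(P[...,2]>.03)&(B<G+40),n+" traywall")
    reg=(abs(P[...,0]-.45)<.17)&(abs(P[...,1]+.27)<.14)
    blob(f,P,reg&(P[...,2]>.03)&(P[...,2]<.05),n+" binwall")
    blob(f,P,reg&(P[...,2]>.07),n+" spent")
    reg=(P[...,0]>.3)&(P[...,0]<.6)&(abs(P[...,1]-0)<.14)
    blob(f,P,reg&(P[...,2]>.012),n+" misc")
    reg=(P[...,0]>.62)&(P[...,0]<.75)&(abs(P[...,1]+.035)<.06)
    blob(f,P,reg&(P[...,2]>.03)&(P[...,2]<.08),n+" ink")
p=onplane(T,[(390+0,0),(380+328/6.5,180+135/5.8),(455,185),(212,207)],0.0);print("panel foot",p[1].round(4)); print("riser corners",onplane(T,[(456,185),(212,207)],.168).round(4))
```

```text
S mat [305.5 124.3] 817 med [0.498  0.3562 0.0089] minrect [array([0.4989, 0.357 ]), array([0.0925, 0.072 ]), np.float64(2.513)]
S blue [256.6 114.1] 539 med [0.3906 0.3432 0.045 ] minrect [array([0.3913, 0.3476]), array([0.0724, 0.0664]), np.float64(80.9532)]
S blue [253.3 147.8] 668 med [0.3952 0.2436 0.0442] minrect [array([0.3939, 0.2514]), array([0.0711, 0.0789]), np.float64(8.7723)]
S blue [303.  149.2] 651 med [0.5021 0.2474 0.044 ] minrect [array([0.4952, 0.2539]), array([0.0706, 0.0885]), np.float64(61.3118)]
S blue [232.2 294.1] 1194 med [ 0.3988 -0.1056  0.0231] minrect [array([ 0.397 , -0.0997]), array([0.0827, 0.0881]), np.float64(29.7831)]
S traywall [312.5  60.3] 239 med [0.5027 0.5077 0.0678] minrect [array([0.5076, 0.5069]), array([0.0379, 0.0099]), np.float64(7.0402)]
S traywall [278.1 134.7] 1241 med [0.4423 0.2817 0.0384] minrect [array([0.4478, 0.2991]), array([0.2225, 0.2115]), np.float64(1.7479)]
S traywall [380.1 123.4] 171 med [0.6574 0.2059 0.1711] minrect [array([0.657 , 0.2068]), array([0.0253, 0.0337]), np.float64(3.7733)]
S traywall [373.5 158.2] 96 med 
[... 2752 characters left out ...]
, -0.2638]), array([0.054 , 0.0558]), np.float64(19.0112)]
T misc [314.2 288.3] 779 med [0.4836 0.0211 0.0254] minrect [array([0.4844, 0.021 ]), array([0.0693, 0.0705]), np.float64(43.925)]
T misc [369.8 327.4] 686 med [ 0.3938 -0.1009  0.0236] minrect [array([ 0.3948, -0.1009]), array([0.078 , 0.0813]), np.float64(89.1977)]
T misc [310.3 331.8] 537 med [0.3861 0.03   0.0619] minrect [array([0.387 , 0.0306]), array([0.056 , 0.0573]), np.float64(89.1286)]
T ink [336.4 206.6] 166 med [ 0.6662 -0.0316  0.0412] minrect [array([ 0.6697, -0.0327]), array([0.0314, 0.0325]), np.float64(27.7495)]
panel foot [ 0.6837 -0.2574  0.    ]
riser corners [[ 0.677  -0.2758  0.168 ]
 [ 0.6381  0.2256  0.168 ]]
```

```bash
cat > plan.py <<'E'
import numpy as np
from scipy.spatial.transform import Rotation as Ro
from rig import observe
def orient(psi,th):
    p,t=np.radians([psi,th]); z=np.array([np.sin(t)*np.cos(p),np.sin(t)*np.sin(p),-np.cos(t)])
    y=np.array([np.sin(p),-np.cos(p),0]); return Ro.from_matrix(np.c_[np.cross(y,z),y,z])
def tcp(c,psi,th,h,g,pad=.025,back=0,zs=0):
    p=np.radians(psi); R=orient(psi,th); a=R.as_matrix()[:,2]
    P=np.array([c[0]-g*np.cos(p),c[1]-g*np.sin(p),zs+h]); return P+(pad-back)*a,R
def delta(pos,R):
    s=observe(); R0=Ro.from_quat(s["tcp_rot"])
    print("t",round(s["t"],2),"at",s["ee_pos"].round(4),"target",pos.round(4),"shift cm",((pos-s["ee_pos"])*100).round(2),"rotvec",np.degrees((R*R0.inv()).as_rotvec()).round(2))
E
python3 - <<'E'
from plan import *
delta(*tcp((.6655,-.1845),13.5,25,.068,.008,back=.12))
delta(*tcp((.6655,-.1845),13.5,25,.068,.008))
print(observe()["wrist_force"])
E
```

```text
t 0.1 at [ 0.2061 -0.6159  0.2305] target [ 0.6187 -0.1957  0.1541] shift cm [41.26 42.01 -7.64] rotvec [  6.8  -24.07  -4.94]
t 0.1 at [ 0.2061 -0.6159  0.2305] target [ 0.668  -0.1839  0.0453] shift cm [ 46.19  43.2  -18.52] rotvec [  6.8  -24.07  -4.94]
[0.01215533 0.97498169 0.12359643]
```

Request:
servo_tool:
  commands:
    - [0.9,2.8,2.8,0.4,0,0,0]
    - [0.9,5.6,5.6,0.8,0,0,0]
    - [0.9,8.4,8.4,1,1,-4,-1]
    - [0.9,11.2,11.2,1,2,-8,-2]
    - [0.9,14,14,1,3,-12,-2]
  grip_force: 60

```text
t: 0.52
ee_pos: [0.348, -0.4747, 0.2415]
tcp_rot: [0.984, 0.143, 0.109, -0.009]
wrist_force: [-0.0, -0.2, -0.7]
opening: 0.0768
```

Request:
servo_tool:
  commands:
    - [0.9,2.6,2.8,0,1,-3,-1]
    - [0.9,5.2,5.6,0,2,-6,-1]
    - [0.9,7.8,8.4,0,2,-8,-2]
    - [0.9,10.4,11.2,0,3,-10,-2]
    - [0.9,13,14,0,4,-12,-3]

```text
t: 0.93
ee_pos: [0.4768, -0.335, 0.2413]
tcp_rot: [0.97, 0.113, 0.215, -0.026]
wrist_force: [0.2, -0.6, -0.1]
opening: 0.077
```

Run:
```python
from plan import *
delta(*tcp((.6655,-.1845),13.5,25,.068,.008,back=.12))
print(observe()["qpos"].round(3))
```

```text
t 0.93 at [ 0.4768 -0.335   0.2413] target [ 0.6187 -0.1957  0.1541] shift cm [14.18 13.93 -8.72] rotvec [-0.1   0.02  0.23]
[ 0.969  0.453 -0.265  1.956 -0.483  0.548 -0.205]
```

Request:
servo_tool:
  commands:
    - [0.9,2.8,2.8,-0.8,0,0,0]
    - [0.9,5.6,5.6,-2,0,0,0]
    - [0.9,8.4,8.4,-4,0,0,0]
    - [0.9,11.4,11.2,-6,0,0,0.2]
    - [0.9,14.2,13.9,-8.7,0,0,0.2]

```text
t: 1.35
ee_pos: [0.6126, -0.203, 0.1611]
tcp_rot: [0.969, 0.115, 0.215, -0.025]
wrist_force: [1.1, -0.1, 0.1]
opening: 0.0765
```

Run:
```python
from plan import *
delta(*tcp((.6655,-.1845),13.5,25,.068,.008,back=0))
print(observe()["qpos"].round(3))
from h import *
from rig import *
for n in("scene","top"):
    f=grab_frame(n);np.savez(f"pics/{n}1.npz",**f)
a=cv2.resize(load("scene1")["image"][250:400,280:440,::-1],(400,375));b=cv2.resize(load("top1")["image"][130:280,340:500,::-1],(400,375))
cv2.imwrite("pics/p1.png",np.hstack([a,b]))
```

```text
t 1.35 at [ 0.6126 -0.203   0.1611] target [ 0.668  -0.1839  0.0453] shift cm [  5.53   1.91 -11.58] rotvec [ 0.    0.06 -0.05]
[ 0.567  0.607 -0.225  1.958 -0.509  0.266 -0.459]
```

View pics/p1.png

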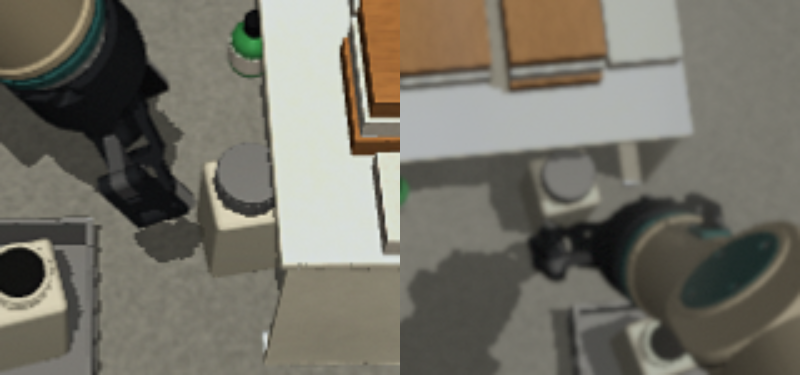

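Run:
```python
from h import *
from plan import *
s=observe();print(s["ee_pos"],s["t"])
R=Ro.from_quat(s["tcp_rot"]).as_matrix();print(R.round(2))
o=[]
for n in("scene1","top1"):
    f=load(n);im=f["image"][:,:,::-1].copy()
    pts=np.array([s["ee_pos"],s["ee_pos"]+R[:,1]*.0425-R[:,2]*.019,s["ee_pos"]-R[:,1]*.0425-R[:,2]*.019,s["ee_pos"]-R[:,2]*.073,s["ee_pos"]-R[:,2]*.2])
    uv=cv2.projectPoints(pts,cv2.Rodrigues(f["R"])[0],f["t"],f["camera_matrix"],np.array([float(f["k1"]),0,0,0]))[0][:,0]
    print(n,uv.round(0).tolist())
    x0,y0=(280,200) if n[0]=="s" else (340,130)
    c=cv2.resize(im[y0:y0+180,x0:x0+160],None,fx=2.5,fy=2.5,interpolation=cv2.INTER_CUBIC)
    for k,p in enumerate(uv):
        cv2.circle(c,tuple(int(v) for v in (p-[x0,y0])*2.5),4,[(0,0,255),(0,255,0),(0,255,0),(255,255,0),(255,0,255)][k],-1)
    o.append(c)
cv2.imwrite("pics/p2.png",np.hstack(o))
```

```text
[ 0.61264836 -0.1953884   0.1576747 ] 1.45
[[ 0.88  0.25  0.41]
 [ 0.22 -0.97  0.11]
 [ 0.42 -0.01 -0.91]]
scene1 [[348.0, 309.0], [349.0, 329.0], [338.0, 281.0], [330.0, 291.0], [293.0, 255.0]]
top1 [[418.0, 217.0], [440.0, 214.0], [400.0, 224.0], [429.0, 224.0], [452.0, 238.0]]
```

View pics/p2.png

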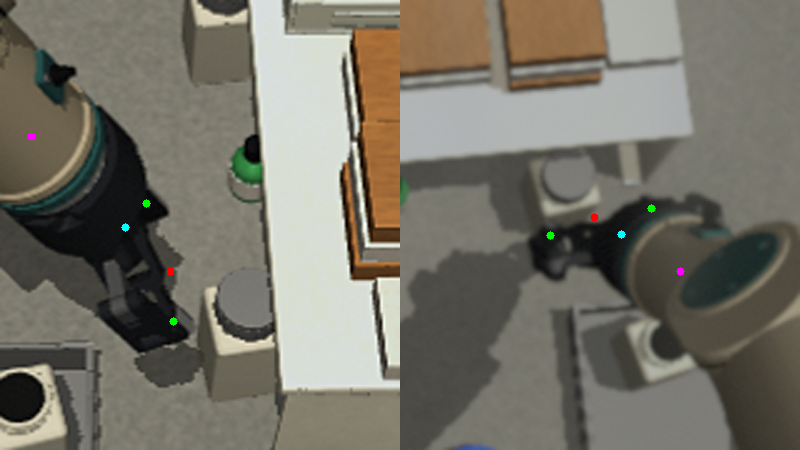

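Request:
servo_tool:
  commands:
    - [0.9,0,0,0,0,0,0]
    - [0.9,0.6,0.15,-1.3,0,0,0]
    - [0.9,1.2,0.3,-2.7,0,0,0]
    - [0.9,1.6,0.4,-3.6,0,0,0]
    - [0.9,1.6,0.4,-3.6,0,0,0]

```text
t: 1.87
ee_pos: [0.6259, -0.2018, 0.1238]
tcp_rot: [0.97, 0.114, 0.214, -0.026]
wrist_force: [0.5, -0.9, 0.2]
opening: 0.0768
```

Run:
```python
from plan import *
delta(*tcp((.6655,-.1845),13.5,25,.068,.008,back=0))
print(observe()["qpos"].round(3))
```

```text
t 1.87 at [ 0.6259 -0.2018  0.1238] target [ 0.668  -0.1839  0.0453] shift cm [ 4.21  1.79 -7.85] rotvec [-0.05 -0.16  0.12]
[ 0.496  0.675 -0.141  1.949 -0.781  0.236 -0.198]
```

```bash
cat > kin.py <<'E'
import numpy as np, itertools
from scipy.spatial.transform import Rotation as Ro
def fk(q,p,s):
    d1,d3,a3,a4,d5,a5,a6,d7,o1,o7=p
    rz=lambda a:Ro.from_euler("z",a);ry=lambda a:Ro.from_euler("y",a)
    R=rz(s[0]*q[0]+o1)*ry(q[1]); x=np.array([0,0,d1])
    R=R*rz(s[1]*q[2]); x=x+R.apply([a3,0,d3])
    R=R*ry(q[3]); x=x+R.apply([a4,0,d5])
    R=R*rz(s[2]*q[4]); x=x+R.apply([a5,0,0])
    R=R*ry(q[5]); R=R*rz(s[3]*q[6]+o7); x=x+R.apply([0,0,d7])+ (R*rz(-s[3]*q[6]-o7)).apply([a6,0,0])
    return x,R
E
python3 - <<'E'
from kin import *
from rig import observe
from scipy.optimize import least_squares
s=observe()
D=[([1.18220593,.62923038,.03843747,1.51826599,-.02701772,.99629874,-.01999537],[.20605,-.61589,.2305],[.9870036,.1606958,-.00013367,-.00083188]),
([.969,.453,-.265,1.956,-.483,.548,-.205],[.4768,-.335,.2413],[.97,.113,.215,-.026]),
([.567,.607,-.225,1.958,-.509,.266,-.459],[.6126,-.203,.1611],[.969,.115,.215,-.025]),
(s["qpos"],s["ee_pos"],s["tcp_rot"])]
best=[]
for sg in itertools.product([1,-1],repeat=4):
  for o1 in (0,1.57,3.14,-1.57):
   for o7 in(0,3.14):
    f=lambda p:np.concatenate([np.r_[(fk(q,p,sg)[0]-x)*5,((fk(q,p,sg)[1].inv()*Ro.from_quat(r)).as_rotvec())] for q,x,r in D]+[0.02*(p[:8]-p0[:8])])
    p0=np.array([.3,.35,.0,.0,.35,0,.05,.25,o1,o7])
    r=least_squares(f,p0); best.append((r.cost,sg,r.x))
best.sort(key=lambda b:b[0])
for b in best[:4]: print(round(b[0],6),b[1],b[2].round(3))
import pickle;pickle.dump(best[0],open("kin.pkl","wb"))
for q,x,r in D: X,R=fk(q,best[0][2],best[0][1]);print((X-x).round(4),(R.inv()*Ro.from_quat(r)).magnitude().round(4))
E
```

```text
0.000506 (-1, -1, -1, -1) [ 0.316  0.572 -0.007  0.003  0.387 -0.     0.004  0.339 -0.041  1.532]
0.000506 (-1, -1, -1, -1) [ 0.316  0.572 -0.007  0.003  0.387 -0.     0.004  0.339 -0.041  1.532]
0.000506 (-1, -1, -1, -1) [ 0.316  0.572 -0.007  0.003  0.387 -0.     0.004  0.339 -0.041  1.532]
0.000506 (-1, -1, -1, -1) [ 0.316  0.572 -0.007  0.003  0.387 -0.     0.004  0.339 -0.041  1.532]Traceback (most recent call last):
  File "<stdin>", line 19, in <module>
AttributeError: 'float' object has no attribute 'round'
```

```bash
cat > ik.py <<'E'
from kin import *
import pickle
from scipy.optimize import least_squares
_,sg,P=pickle.load(open("kin.pkl","rb"))
lo=np.array([-3.06,-.37,-1.25,.18,-1.1,.23,-2.94]);hi=np.array([3.06,2.12,1.32,2.47,4.24,1.98,2.94])
def ik(pos,R,n=40,seeds=None,rng=np.random.default_rng(0),m=.03):
    out=[]
    L,H=lo+m,hi-m
    S=list(seeds or [])+[rng.uniform(L,H) for _ in range(n)]
    for q0 in S:
        f=lambda q:np.r_[(fk(q,P,sg)[0]-pos)*5,(fk(q,P,sg)[1].inv()*R).as_rotvec()]
        r=least_squares(f,np.clip(q0,L+1e-3,H-1e-3),bounds=(L,H),max_nfev=60)
        if r.cost<1e-5: out.append(r.x)
    return np.array(out)
E
python3 - <<'E'
from ik import *
from plan import *
for nm,c,psi in (("B",(.6655,-.1845),13.5),("A",(.644,.089),10)):
  for th in (15,20,25,35,50):
    for back in (0,.1):
      pos,R=tcp(c,psi,th,.068,.01,back=back)
      o=ik(pos,R,24)
      if len(o)==0: print(nm,th,back,"none");continue
      a=o[o[:,4]<1.0]; b=o[o[:,4]>=1.0]
      print(nm,th,back,len(o),"n5lo",len(a),"max q6",a[:,5].max().round(2) if len(a) else '', "n5hi",len(b),b[0].round(2) if len(b) else '')
E
```

```text
B 15 0 7 n5lo 5 max q6 0.48 n5hi 2 [ 0.74  0.98 -0.78  1.77  1.05  0.56 -1.94]
B 15 0.1 5 n5lo 4 max q6 0.7 n5hi 1 [ 0.94  1.   -1.21  1.78  1.15  0.91 -2.01]
B 20 0 10 n5lo 9 max q6 0.35 n5hi 1 [ 0.94  1.2  -1.21  1.84  1.5   0.85 -2.22]
B 20 0.1 7 n5lo 5 max q6 0.55 n5hi 2 [ 0.99  0.98 -1.19  1.87  1.22  0.77 -2.07]
B 25 0 4 n5lo 0 max q6  n5hi 4 [ 0.75  0.94 -0.67  1.9   1.36  0.26 -2.23]
B 25 0.1 13 n5lo 13 max q6 0.39 n5hi 0 
B 35 0 7 n5lo 0 max q6  n5hi 7 [ 0.41  0.86 -0.    2.01  4.2   0.43  1.1 ]
B 35 0.1 4 n5lo 0 max q6  n5hi 4 [ 1.05  0.88 -0.96  2.1   1.87  0.29 -2.65]
B 50 0 12 n5lo 0 max q6  n5hi 12 [ 1.02  1.19 -0.9   2.13  3.    0.51  2.76]
B 50 0.1 9 n5lo 0 max q6  n5hi 9 [-0.09  1.28  1.29  2.26  4.2   1.84  0.83]
A 15 0 8 n5lo 6 max q6 0.27 n5hi 2 [ 0.19  0.87 -0.6   1.92  1.25  0.46 -2.71]
A 15 0.1 11 n5lo 8 max q6 0.49 n5hi 3 [ 0.3   0.73 -0.77  1.94  1.02  0.59 -2.51]
A 20 0 none
A 20 0.1 9 n5lo 6 max q6 0.33 n5hi 3 [ 0.27  0.69 -0.69  2.04  1.23  0.45 -2.73]
A 25 0 13 n5lo 0 max q6  n5hi 13 [ 0.04  0.81 -0.33  2.07  2.23  0.26  2.55]
A 25 0.1 none
A 35 0 5 n5lo 0 max q6  n5hi 5 [-0.5   0.9   0.53  2.2   3.78  0.64  0.81]
A 35 0.1 3 n5lo 0 max q6  n5hi 3 [ 0.26  0.71 -0.65  2.32  2.43  0.55  2.37]
A 50 0 6 n5lo 0 max q6  n5hi 6 [-0.55  1.08  0.63  2.35  3.51  1.16  0.94]
A 50 0.1 none
```

```bash
cat > sweep.py <<'E'
from ik import *
from plan import tcp,orient
import sys
def marg(o): return np.minimum(o-lo,hi-o)[:,1:].min(1)
Rz=Ro.from_euler("z",np.pi)
for th in (35,45,55):
  h,g={35:(.066,.008),45:(.064,.008),55:(.060,.008)}[th]
  for nm,c,zs,psis in (("A",(.644,.089),0,(10,)),("Aout",(.54,.07),.1,(10,30)),("B",(.6655,-.1845),0,(13.5,)),("Bout",(.57,-.2),.1,(13,-15)),("mat",(.498,.35),.01,(2,35,60)),("bin",(.4166,-.277),.005,(4,-30,-60))):
    for psi in psis:
      for k in (0,1):
        pos,R=tcp(c,psi,th,h,g,zs=zs)
        if k: R=R*Rz
        o=ik(pos,R,14,seeds=[[-.1,1,0,2.1,3.1,.6,-1.5],[.5,1,0,2.1,3.1,.6,1.5],[.6,1,-.5,2.1,2.6,.6,1.5]])
        if len(o): 
            i=marg(o).argmax(); print(th,nm,psi,k,len(o),"margin",marg(o)[i].round(2),o[i].round(2))
        else: print(th,nm,psi,k,"none")
E
python3 sweep.py
```

```text
35 A 10 0 3 margin 0.28 [ 0.2   0.92 -0.58  2.19  2.53  0.63  2.35]
35 A 10 1 7 margin 0.28 [ 0.2   0.91 -0.57  2.19  2.54  0.62 -0.81]
35 Aout 10 0 6 margin 0.04 [-0.47  0.61  0.49  2.43  3.75  0.56  0.97]
35 Aout 10 1 6 margin 0.04 [ 0.51  0.83 -1.11  2.43  2.14  0.85 -0.48]
35 Aout 30 0 6 margin 0.1 [-0.07  0.57  0.15  2.37  4.06  0.52  1.17]
35 Aout 30 1 9 margin 0.1 [ 0.68  0.85 -1.11  2.37  2.2   0.54 -0.05]
35 B 13.5 0 10 margin 0.12 [ 0.94  1.09 -0.93  2.    2.11  0.4  -2.82]
35 B 13.5 1 7 margin 0.1 [ 0.46  0.86 -0.08  2.    4.14  0.38 -1.96]
35 Bout 13 0 none
35 Bout 13 1 6 margin 0.11 [ 1.15  0.87 -1.06  2.17  1.85  0.34  0.51]
35 Bout -15 0 1 margin 0.03 [-0.25  0.79  0.94  2.28  4.21  0.77  0.44]
35 Bout -15 1 8 margin 0.19 [ 0.76  0.68 -0.66  2.28  2.38  0.47 -0.67]
35 mat 2 0 4 margin 0.28 [-0.71  0.83 -0.26  2.19  2.04  0.68  1.9 ]
35 mat 2 1 7 margin 0.28 [-0.35  1.02 -0.88  2.19  1.93  1.17 -0.97]
35 mat 35 0 2 margin 0.17 [-1.28  1.13  1.1   2.3   4.04  1.05  0.34]
35 mat 35 1 8 margin 0.17 [-0.09  1.04 -0.94  2.3   2.31  0.93 -0.55]
35 mat 60 0 7 margin 0.2 [-0.01
[... 1717 characters left out ...]
02 -0.13  2.14  3.87  0.89  1.65]
55 B 13.5 1 10 margin 0.33 [ 0.9   1.13 -0.63  2.14  3.54  0.65 -0.95]
55 Bout 13 0 7 margin 0.13 [ 0.7   0.79 -0.06  2.34  4.06  0.92  1.55]
55 Bout 13 1 9 margin 0.13 [ 1.28  1.11 -1.09  2.34  2.97  0.53 -0.31]
55 Bout -15 0 none
55 Bout -15 1 none
55 mat 2 0 7 margin 0.16 [-0.91  1.01 -0.16  2.31  2.24  1.17  1.47]
55 mat 2 1 8 margin 0.16 [-0.78  1.04 -0.35  2.31  2.2   1.31 -1.56]
55 mat 35 0 none
55 mat 35 1 none
55 mat 60 0 4 margin 0.09 [-0.88  1.24  0.84  2.38  3.94  1.7   1.12]
55 mat 60 1 4 margin 0.09 [-0.22  1.03 -0.21  2.38  3.69  1.06 -1.25]
55 bin 4 0 none
55 bin 4 1 none
55 bin -30 0 none
55 bin -30 1 none
55 bin -60 0 none
55 bin -60 1 none
```

Run:
```python
from plan import *
delta(*tcp((.6655,-.1845),13.5,18,.068,.012,back=.09))
from ik import *
for th in (16,18,20):
  for back in(0,.05,.09):
    o=ik(*tcp((.6655,-.1845),13.5,th,.068,.012,back=back),n=3,seeds=[observe()["qpos"]])
    print(th,back,o[0].round(2) if len(o) else None)
```

```text
t 1.87 at [ 0.6259 -0.2018  0.1238] target [ 0.6343 -0.192   0.1298] shift cm [0.84 0.98 0.6 ] rotvec [-1.68  6.65  0.12]
16 0 [ 0.07  0.87  0.4   1.79 -1.07  0.53 -0.08]
16 0.05 [ 0.42  0.75 -0.16  1.8  -0.13  0.37 -0.9 ]
16 0.09 [ 0.31  0.68  0.04  1.8  -0.42  0.46 -0.64]
18 0 None
18 0.05 [ 0.42  0.75 -0.13  1.83 -0.28  0.32 -0.75]
18 0.09 None
20 0 [ 0.63  0.89 -0.51  1.84  0.79  0.26 -1.73]
20 0.05 [ 0.53  0.76 -0.3   1.86  0.01  0.26 -1.  ]
20 0.09 [ 0.48  0.68 -0.19  1.87 -0.25  0.33 -0.76]
```

Request:
servo_tool:
  commands:
    - [0.9,0,0,0.5,-0.8,3.3,0]
    - [0.9,0,0,1,-1.7,6.7,0]
    - [0.9,0,0,1,-1.7,6.7,0]
    - [0.9,0,0,1,-1.7,6.7,0]
    - [0.9,0,0,1,-1.7,6.7,0]

```text
t: 2.28
ee_pos: [0.626, -0.2006, 0.1351]
tcp_rot: [0.981, 0.116, 0.156, -0.018]
wrist_force: [-0.8, 0.5, -0.5]
opening: 0.0767
```

Run:
```python
from plan import *
delta(*tcp((.6655,-.1845),13.5,18,.068,.012,back=0.09))
delta(*tcp((.6655,-.1845),13.5,18,.068,.012,back=0.0))
print(observe()["qpos"].round(3))
```

```text
t 2.28 at [ 0.626  -0.2006  0.1351] target [ 0.6343 -0.192   0.1298] shift cm [ 0.83  0.86 -0.53] rotvec [-0.02  0.1  -0.  ]
t 2.28 at [ 0.626  -0.2006  0.1351] target [ 0.6613 -0.1855  0.0442] shift cm [ 3.54  1.51 -9.09] rotvec [-0.02  0.1  -0.  ]
[ 0.269  0.666  0.143  1.859 -0.663  0.441 -0.387]
```

Request:
servo_tool:
  commands:
    - [0.9,0.4,0.45,-0.2,0,0,0]
    - [0.9,0.8,0.85,-0.5,0,0,0]
    - [0.9,1.2,0.95,-1.8,0,0,0]
    - [0.9,1.6,1.1,-3.1,0,0,0]
    - [0.9,1.6,1.1,-3.1,0,0,0]

```text
t: 2.7
ee_pos: [0.6416, -0.188, 0.1003]
tcp_rot: [0.981, 0.116, 0.154, -0.02]
wrist_force: [-0.9, 0.8, -0.3]
opening: 0.0771
```

Run:
```python
from plan import *
delta(*tcp((.6655,-.1845),13.5,18,.068,.012,back=0.0))
print(observe()["qpos"].round(3))
```

```text
t 2.7 at [ 0.6416 -0.188   0.1003] target [ 0.6613 -0.1855  0.0442] shift cm [ 1.97  0.25 -5.6 ] rotvec [-0.15 -0.19 -0.06]
[ 0.261  0.729  0.111  1.845 -0.69   0.387 -0.381]
```

Request:
servo_tool:
  commands:
    - [0.9,0.4,0,-1.1,0,0,0]
    - [0.9,0.8,0.05,-2.3,0,0,0]
    - [0.9,1.4,0.1,-4,0,0,0]
    - [0.9,1.9,0.2,-5.6,0,0,0]
    - [0.9,1.9,0.2,-5.6,0,0,0]

```text
t: 3.12
ee_pos: [0.6607, -0.1863, 0.044]
tcp_rot: [0.981, 0.116, 0.154, -0.02]
wrist_force: [-0.3, 0.2, -0.5]
opening: 0.0768
```

Run:
```python
from plan import *
delta(*tcp((.6655,-.1845),13.5,18,.068,.012,back=0.0))
print(observe()["qpos"].round(3),observe()["wrist_force"])
from h import *
from rig import *
for n in("scene","top"):
    f=grab_frame(n);np.savez(f"pics/{n}3.npz",**f)
a=cv2.resize(load("scene3")["image"][250:400,280:440,::-1],(400,375));b=cv2.resize(load("top3")["image"][130:280,340:500,::-1],(400,375))
cv2.imwrite("pics/p3.png",np.hstack([a,b]))
```

```text
t 3.12 at [ 0.6607 -0.1863  0.044 ] target [ 0.6613 -0.1855  0.0442] shift cm [0.06 0.08 0.02] rotvec [-0.11 -0.19 -0.05]
[ 0.286  0.832  0.05   1.814 -0.73   0.303 -0.339] [-0.26615063  0.21655736 -0.51899132]
```

View pics/p3.png

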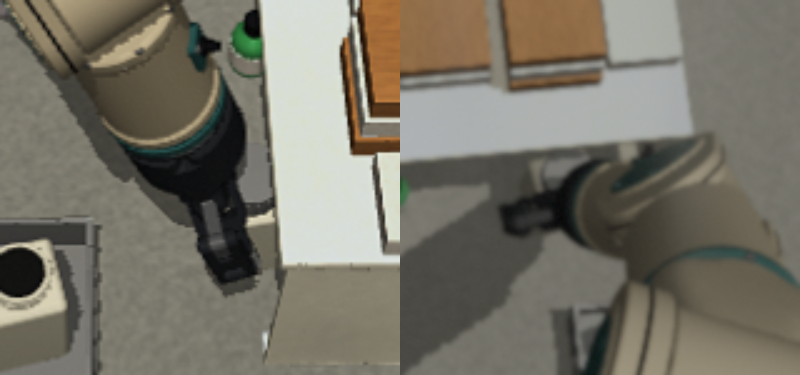

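The scene crop shows the gripper straddling tin B, with the tin between the fingers at about crop (262,220) and the gripper body clear of the riser edge. The wrist force is about zero. I'll close the fingers now.

Request:
servo_tool:
  commands:
    - [0.5,0,0,0,0,0,0]
    - [0.3,0,0,0,0,0,0]
    - [0.3,0,0,0,0,0,0]
    - [0.2,0,0,0,0,0,0]
    - [0.2,0,0,0,0,0,0]
  grip_force: 80

```text
t: 3.63
ee_pos: [0.6622, -0.1876, 0.0493]
tcp_rot: [0.981, 0.116, 0.157, -0.018]
wrist_force: [-3.4, 1.2, 5.8]
opening: 0.0529
```

Request:
servo_tool:
  commands:
    - [0.2,0,0,0,0,0,0]
    - [0.2,0,0,0.3,0,0,0]
    - [0.2,-0.3,0,0.9,0,0,0]
    - [0.2,-0.6,0,1.5,0,0,0]
    - [0.2,-1,-0.2,2,0,0,0]

```text
t: 4.05
ee_pos: [0.6515, -0.1889, 0.0686]
tcp_rot: [0.981, 0.117, 0.156, -0.018]
wrist_force: [-0.2, -0.1, -2.1]
opening: 0.0528
```

Request:
servo_tool:
  commands:
    - [0.2,0,0,0,0,0,0]
    - [0.2,0,0,0,0,0,0]
    - [0.2,0,0,0,0,0,0]
    - [0.2,0,0,0,0,0,0]
    - [0.2,0,0,0,0,0,0]

```text
t: 4.47
ee_pos: [0.6518, -0.1893, 0.0678]
tcp_rot: [0.981, 0.116, 0.156, -0.018]
wrist_force: [-0.5, 0.7, -3.1]
opening: 0.0529
```

Run:
```python
from plan import *
s=observe();print(s["wrist_force"],s["wrist_torque"],s["opening"],s["qpos"].round(3))
```

```text
[-0.45923887  0.67347131 -3.14457392] [-0.10890772  0.56358457  0.02271131] 0.05291004860663066 [ 0.283  0.788  0.069  1.834 -0.72   0.329 -0.346]
```

Run:
```python
from plan import *
from ik import *
q=observe()["qpos"]
for psi in (40,25,13,0,-15,-30):
  for c,zs in (((.59,-.2),.02),((.59,-.2),.13),((.417,-.277),.13),((.417,-.277),.006)):
    o=ik(*tcp(c,psi,18,.068,.012,zs=zs),n=6,seeds=[q])
    o=o[o[:,4]<2] if len(o) else o
    print(psi,c,zs,o[np.argmax(o[:,5])].round(2) if len(o) else None)
```

```text
40 (0.59, -0.2) 0.02 [ 0.2   0.81  0.4   1.87 -1.07  0.68  0.52]
40 (0.59, -0.2) 0.13 [ 0.8   0.67 -0.56  1.8   0.11  0.6  -0.59]
40 (0.417, -0.277) 0.13 [ 0.14  0.71  1.01  2.05 -1.07  1.09  0.9 ]
40 (0.417, -0.277) 0.006 [ 0.82  0.74 -0.07  2.12 -0.81  0.37  0.66]
25 (0.59, -0.2) 0.02 [ 0.92  0.93 -0.86  1.94  1.07  0.48 -1.71]
25 (0.59, -0.2) 0.13 [ 0.36  0.58  0.11  1.87 -0.59  0.57 -0.21]
25 (0.417, -0.277) 0.13 [ 1.43  0.73 -1.11  2.11  0.74  0.58 -1.23]
25 (0.417, -0.277) 0.006 None
13 (0.59, -0.2) 0.02 [ 0.73  0.81 -0.55  1.98  0.89  0.26 -1.81]
13 (0.59, -0.2) 0.13 [ 0.17  0.59  0.35  1.91 -0.79  0.57 -0.24]
13 (0.417, -0.277) 0.13 [ 1.46  0.76 -1.22  2.17  0.98  0.61 -1.7 ]
13 (0.417, -0.277) 0.006 None
0 (0.59, -0.2) 0.02 [ 1.    1.1  -1.19  2.02  1.56  0.86 -2.59]
0 (0.59, -0.2) 0.13 [ 0.84  0.67 -0.78  1.95  0.82  0.5  -2.01]
0 (0.417, -0.277) 0.13 [ 0.79  0.44 -0.13  2.21 -0.53  0.3  -0.4 ]
0 (0.417, -0.277) 0.006 [ 1.1   0.8  -0.64  2.31  1.99  0.26 -2.86]
-15 (0.59, -0.2) 0.02 [ 0.59  0.78 -0.47  2.04  1.39  0.3  -2.87]
-15 (0.59, -0.2) 0.13 [ 0.01  0.58  0.44  1.96 -0.72  0.42 -0.85]
-15 (0.417, -0.277) 0.13 [ 0.31  0.45  0.47  2.25 -1.07  0.39 -0.14]
-15 (0.417, -0.277) 0.006 None
-30 (0.59, -0.2) 0.02 None
-30 (0.59, -0.2) 0.13 [-0.25  0.66  0.78  1.96 -0.91  0.52 -0.97]
-30 (0.417, -0.277) 0.13 [ 0.28  0.43  0.4   2.26 -0.92  0.26 -0.6 ]
-30 (0.417, -0.277) 0.006 None
```

Run:
```python
from plan import *
from ik import *
q=observe()["qpos"]
for psi in (50,60,75,94):
  for c,zs in (((.59,-.2),.13),((.415,-.277),.13),((.415,-.277),.006)):
    o=ik(*tcp(c,psi,18,.068,.012,zs=zs),n=8,seeds=[q])
    o=o[(o[:,4]<2)] if len(o) else o
    for x in o[np.argsort(abs(o[:,4]))][:2]: print(psi,c,zs,x.round(2))
```

```text
50 (0.59, -0.2) 0.13 [ 0.78  0.69 -0.54  1.75  0.05  0.68 -0.37]
50 (0.59, -0.2) 0.13 [ 0.92  0.76 -0.79  1.75  0.34  0.71 -0.63]
50 (0.415, -0.277) 0.13 [ 1.27  0.65 -0.79  2.    0.22  0.65 -0.27]
50 (0.415, -0.277) 0.13 [ 1.45  0.83 -1.18  2.    0.65  0.78 -0.73]
50 (0.415, -0.277) 0.006 [ 1.01  0.78 -0.38  2.07 -0.14  0.35  0.17]
50 (0.415, -0.277) 0.006 [ 1.16  0.84 -0.63  2.08  0.39  0.38 -0.36]
60 (0.59, -0.2) 0.13 [ 0.93  0.8  -0.84  1.7   0.36  0.8  -0.48]
60 (0.59, -0.2) 0.13 [ 0.42  0.66  0.07  1.7  -0.49  0.84  0.29]
60 (0.415, -0.277) 0.13 [ 0.97  0.56 -0.31  1.95 -0.22  0.73  0.34]
60 (0.415, -0.277) 0.13 [ 0.81  0.55 -0.07  1.95 -0.39  0.76  0.52]
60 (0.415, -0.277) 0.006 [ 1.1   0.83 -0.54  2.03  0.19  0.44 -0.  ]
60 (0.415, -0.277) 0.006 [ 1.11  0.83 -0.56  2.03  0.23  0.45 -0.04]
75 (0.59, -0.2) 0.13 [ 0.59  0.7  -0.22  1.62 -0.21  0.9   0.29]
75 (0.59, -0.2) 0.13 [ 0.53  0.7  -0.12  1.62 -0.29  0.92  0.36]
75 (0.415, -0.277) 0.13 [ 0.86  0.58 -0.18  1.88 -0.24  0.84  0.61]
75 (0.415, -0.277) 0.13 [ 1.31  0.78 -0.98  1.89  0.42  0.89 -0.08]
75 (0.415, -0.277) 0.006 [ 0.97  0.81 -0.37  1.96 -0.02  0.56  0.45]
75 (0.415, -0.277) 0.006 [ 0.93  0.8  -0.3   1.96 -0.12  0.56  0.55]
94 (0.59, -0.2) 0.13 [ 0.68  0.77 -0.44  1.52  0.02  1.03  0.39]
94 (0.59, -0.2) 0.13 [ 0.77  0.82 -0.64  1.52  0.18  1.05  0.25]
94 (0.415, -0.277) 0.13 [ 0.98  0.65 -0.45  1.81  0.04  0.94  0.63]
94 (0.415, -0.277) 0.13 [ 0.89  0.63 -0.3   1.81 -0.07  0.95  0.74]
94 (0.415, -0.277) 0.006 [ 0.85  0.81 -0.24  1.88 -0.07  0.69  0.8 ]
94 (0.415, -0.277) 0.006 [ 1.32  1.18 -1.22  1.88  0.93  1.07 -0.19]
```

Request:
servo_tool:
  commands:
    - [0.2,-1.2,0,0.1,0,0,0]
    - [0.2,-2.6,0,0.2,0,0,0]
    - [0.2,-4.2,0,0.4,0,0,0]
    - [0.2,-6,0,0.7,0,0,0]
    - [0.2,-7.5,0,1.5,0,0,0]

```text
t: 4.88
ee_pos: [0.5765, -0.1894, 0.0825]
tcp_rot: [0.981, 0.116, 0.156, -0.018]
wrist_force: [12.1, 1.4, -9.3]
opening: 0.0527
```

Request:
servo_tool:
  commands:
    - [0.2,-0.5,0,2,0,0,0]
    - [0.2,-0.8,0,4.5,0,0,0]
    - [0.2,-1,0,7,0,0,0]
    - [0.2,-1,0,9.3,0,0,5]
    - [0.2,-1,0,9.8,0,0,11]

```text
t: 5.3
ee_pos: [0.5684, -0.1894, 0.185]
tcp_rot: [0.964, 0.213, 0.155, -0.032]
wrist_force: [1.4, 0.5, -2.8]
opening: 0.0526
```

Request:
servo_tool:
  commands:
    - [0.2,0,0,0,0,0,6]
    - [0.2,0,0,0,0,0,12]
    - [0.2,0,0,0,0,0,18]
    - [0.2,0,0,0,0,0,18]
    - [0.2,0,0,0,0,0,18]

```text
t: 5.72
ee_pos: [0.5669, -0.1901, 0.1809]
tcp_rot: [0.921, 0.357, 0.146, -0.056]
wrist_force: [0.1, 0.6, -2.7]
opening: 0.0532
```

Run:
```python
from plan import *
s=observe();print(s["wrist_force"],s["wrist_torque"],s["opening"],s["qpos"].round(3),s["ee_pos"])
from h import *
from rig import *
for n in("scene","top"):
    f=grab_frame(n);np.savez(f"pics/{n}4.npz",**f)
a=cv2.resize(load("scene4")["image"][200:440,180:440,::-1],(400,375));b=cv2.resize(load("top4")["image"][130:360,320:520,::-1],(400,375))
cv2.imwrite("pics/p4.png",np.hstack([a,b]))
```

```text
[ 0.12994205  0.63987569 -2.71872924] [-0.40184658  0.45587218  0.01056626] 0.05318928288362382 [ 0.392  0.579  0.079  1.861 -0.565  0.662  0.068] [ 0.56694464 -0.19005855  0.18086955]
```

View pics/p4.png

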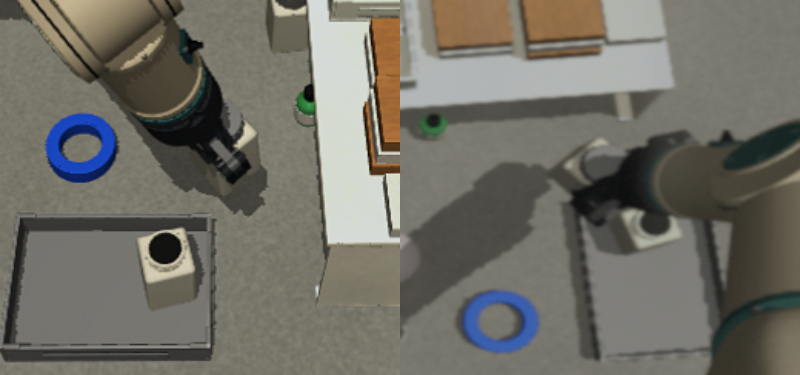

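Run:
```python
from plan import *
pos,R=tcp((.415,-.277),94,18,.068,.012)
pos[2]=.18
delta(pos,R)
R0=Ro.from_quat(observe()["tcp_rot"]).as_matrix(); print("tilt",np.degrees(np.arccos(-R0[2,2])),"psi",np.degrees(np.arctan2(R0[1,2],R0[0,2])), np.degrees(np.arctan2(R0[0,1],-R0[1,1])))
```

```text
t 5.82 at [ 0.5665 -0.1891  0.1808] target [ 0.4153 -0.2813  0.18  ] shift cm [-15.12  -9.22  -0.08] rotvec [-5.00e-02 -0.00e+00  5.16e+01]
tilt 18.047298578415486 psi 42.46611343001919 42.4019663316578
```

Request:
servo_tool:
  commands:
    - [0.2,-1.5,-0.5,0.3,0,0,5]
    - [0.2,-3,-1,0.3,0,0,10]
    - [0.2,-4.5,-2,0.3,0,0,16]
    - [0.2,-6,-3,0.3,0,0,21]
    - [0.2,-7.5,-4,0.3,0,0,26]

```text
t: 6.23
ee_pos: [0.4911, -0.2295, 0.1841]
tcp_rot: [0.815, 0.557, 0.13, -0.088]
wrist_force: [0.9, -0.5, -3.2]
opening: 0.053
```

Request:
servo_tool:
  commands:
    - [0.2,-1.5,-1,0,0,0,5]
    - [0.2,-3,-2,0,0,0,10]
    - [0.2,-4.5,-3,0,0,0,16]
    - [0.2,-6,-4,0,0,0,21]
    - [0.2,-7.5,-5,0,0,0,25.6]

```text
t: 6.65
ee_pos: [0.4164, -0.2797, 0.1841]
tcp_rot: [0.672, 0.724, 0.107, -0.115]
wrist_force: [0.0, -0.0, -3.2]
opening: 0.0528
```

Request:
servo_tool:
  commands:
    - [0.2,0,0,0,0,0,0]
    - [0.2,0,0,-1,0,0,0]
    - [0.2,0,0,-3,0,0,0]
    - [0.2,0,0,-5,0,0,0]
    - [0.2,0,0,-6,0,0,0]

```text
t: 7.07
ee_pos: [0.4168, -0.2776, 0.122]
tcp_rot: [0.673, 0.723, 0.107, -0.116]
wrist_force: [-0.7, 0.8, -1.8]
opening: 0.0529
```

Run:
```python
from plan import *
pos,R=tcp((.415,-.277),94,18,.068,.012)
pos[2]=.056
delta(pos,R)
s=observe();print(s["wrist_force"],s["wrist_torque"],s["opening"],s["qpos"].round(3),s["ee_pos"])
from h import *
from rig import *
for n in("scene","top"):
    f=grab_frame(n);np.savez(f"pics/{n}5.npz",**f)
a=cv2.resize(load("scene5")["image"][200:440,150:410,::-1],(400,375));b=cv2.resize(load("top5")["image"][180:410,330:530,::-1],(400,375))
cv2.imwrite("pics/p5.png",np.hstack([a,b]))
```

```text
t 7.07 at [ 0.4168 -0.2776  0.122 ] target [ 0.4153 -0.2813  0.056 ] shift cm [-0.15 -0.37 -6.6 ] rotvec [-0.17 -0.07 -0.09]
[-0.7486006   0.8059879  -1.77612881] [-0.48063386 -0.03273813 -0.01719138] 0.05288769418058543 [ 0.745  0.689 -0.088  1.843 -0.236  0.844  0.92 ] [ 0.41681163 -0.27755529  0.12196678]
```

View pics/p5.png

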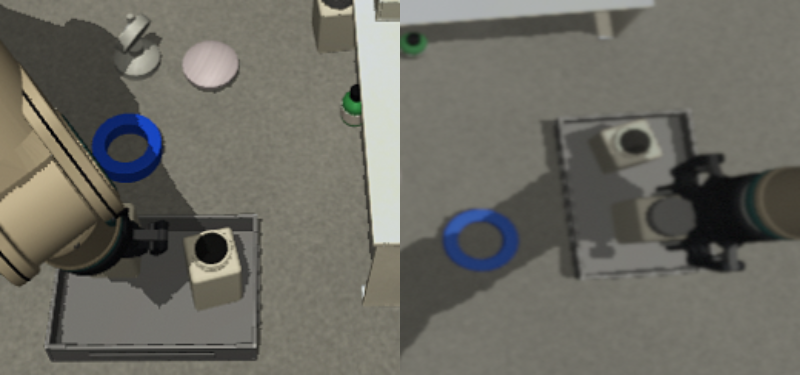

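Run:
```python
from h import *
P=cloud(load("top5")); q=P[305:316,462:472]; print(np.median(q.reshape(-1,3),0).round(4), q[...,2].min(),q[...,2].max())
a=np.c_[q.reshape(-1,3)[:,:2],np.ones(q.size//3)];print(np.linalg.lstsq(a,q.reshape(-1,3)[:,2],rcond=None)[0])
m=(P[...,2]>.13)&(P[...,2]<.185)&(P[...,0]>.36)&(P[...,0]<.47)&(P[...,1]>-.26)&(P[...,1]<-.22)
print(np.median(P[m],0).round(4),P[m].min(0),P[m].max(0))
```

```text
[ 0.4205 -0.2762  0.181 ] 0.1758525791882921 0.18665967265728645
[-0.02697799  0.18472719  0.24313577]
[ 0.4142 -0.2507  0.1574] [ 0.38707162 -0.25999752  0.13015273] [ 0.44043162 -0.24243581  0.18455589]
```

Request:
servo_tool:
  commands:
    - [0.2,-0.1,-0.1,-1.5,0,0,0]
    - [0.2,-0.1,-0.2,-3.3,0,0,0]
    - [0.2,-0.1,-0.3,-5,0,0,0]
    - [0.2,-0.1,-0.3,-5.8,0,0,0]
    - [0.2,-0.1,-0.3,-6.1,0,0,0]

```text
t: 7.58
ee_pos: [0.4159, -0.282, 0.0626]
tcp_rot: [0.673, 0.723, 0.107, -0.115]
wrist_force: [-0.4, -0.7, -2.8]
opening: 0.053
```

Request:
servo_tool:
  commands:
    - [0.2,0,0,-0.2,0,0,0]
    - [0.2,0,0,-0.4,0,0,0]
    - [0.2,0,0,-0.5,0,0,0]
    - [0.2,0,0,-0.6,0,0,0]
    - [0.2,0,0,-0.6,0,0,0]

```text
t: 8.0
ee_pos: [0.4161, -0.2826, 0.0575]
tcp_rot: [0.673, 0.723, 0.107, -0.114]
wrist_force: [-0.3, 1.0, -2.8]
opening: 0.0527
```

Request:
servo_tool:
  commands:
    - [0.2,0,0,-0.1,0,0,0]
    - [0.2,0,0,-0.2,0,0,0]
    - [0.2,0,0,-0.2,0,0,0]
    - [0.2,0,0,-0.3,0,0,0]
    - [0.2,0,0,-0.3,0,0,0]

```text
t: 8.42
ee_pos: [0.4159, -0.2826, 0.0544]
tcp_rot: [0.673, 0.723, 0.107, -0.115]
wrist_force: [-0.2, 0.1, 1.0]
opening: 0.0529
```

Request:
servo_tool:
  commands:
    - [0.2,0,0,-0.1,0,0,0]
    - [0.2,0,0,-0.1,0,0,0]
    - [0.2,0,0,-0.15,0,0,0]
    - [0.2,0,0,-0.15,0,0,0]
    - [0.2,0,0,-0.15,0,0,0]

```text
t: 8.83
ee_pos: [0.4159, -0.2825, 0.0543]
tcp_rot: [0.673, 0.723, 0.107, -0.115]
wrist_force: [-2.4, 0.0, 12.6]
opening: 0.053
```

Run:
```python
from h import *
from rig import *
f=grab_frame("top");np.savez("pics/top6.npz",**f)
P=cloud(f)
m=(P[...,2]>.105)&(P[...,2]<.122)&(P[...,0]>.38)&(P[...,0]<.46)&(P[...,1]>-.31)&(P[...,1]<-.24)
q=P[m];a=np.c_[q[:,:2]-q[:,:2].mean(0),np.ones(len(q))];print(len(q),q.mean(0).round(4),np.linalg.lstsq(a,q[:,2],rcond=None)[0])
s=observe();print(s["wrist_force"],s["wrist_torque"])
```

```text
492 [ 0.4174 -0.2822  0.1132] [-0.03435579  0.07032831  0.11315128]
[-1.86260497  0.27498762 12.11488639] [0.36759441 0.57370692 0.12305479]
```

Request:
servo_tool:
  commands:
    - [0.6,0,0,0,0,0,0]
    - [0.7,0,0,0,0,0,0]
    - [0.85,0,0,0,0,0,0]
    - [0.85,0,0,0,0,0,0]
    - [0.85,0,0,0,0,0,0]

```text
t: 9.3
ee_pos: [0.4159, -0.2824, 0.0525]
tcp_rot: [0.673, 0.723, 0.107, -0.115]
wrist_force: [-0.6, -0.5, 0.3]
opening: 0.0728
```

Request:
servo_tool:
  commands:
    - [0.85,0,-0.3,1,0,0,0]
    - [0.85,0.1,-0.9,3,0,0,0]
    - [0.85,0.2,-1.8,6,0,0,0]
    - [0.85,0.2,-2.7,9,0,0,0]
    - [0.85,0.3,-3.7,12,0,0,0]

```text
t: 9.72
ee_pos: [0.4184, -0.3197, 0.1745]
tcp_rot: [0.673, 0.723, 0.107, -0.115]
wrist_force: [0.4, -0.0, 0.1]
opening: 0.0723
```

Run:
```python
from plan import *
s=observe();print(s["wrist_force"],s["opening"],s["qpos"].round(3),s["ee_pos"])
from h import *
from rig import *
for n in("scene","top"):
    f=grab_frame(n);np.savez(f"pics/{n}7.npz",**f)
a=cv2.resize(load("scene7")["image"][200:440,150:410,::-1],(400,375));b=cv2.resize(load("top7")["image"][180:410,330:530,::-1],(400,375))
cv2.imwrite("pics/p7.png",np.hstack([a,b]))
P=cloud(load("top7"))
m=(P[...,2]>.1)&(P[...,2]<.122)&(P[...,0]>.38)&(P[...,0]<.46)&(P[...,1]>-.31)&(P[...,1]<-.24)
q=P[m];print(len(q),np.median(q,0).round(4))
from ik import *
qq=s["qpos"]
for th in (12,15,18,22,30):
 for back in (.1,.05,0):
  o=ik(*tcp((.644,.089),10,th,.068,.012,back=back),n=10,seeds=[qq],m=.02)
  for x in o[np.argsort(-np.minimum(o-lo,hi-o).min(1))][:2] if len(o) else []: print(th,back,x.round(2))
```

```text
[ 0.41631433 -0.03553463  0.10053829] 0.07226618663594522 [ 0.783  0.649 -0.067  1.723 -0.211  1.01   0.931] [ 0.41844861 -0.31965103  0.17449566]
414 [ 0.4131 -0.2685  0.1114]
12 0.1 [-0.44  0.66  0.43  1.88 -0.59  0.51 -1.01]
12 0.1 [ 0.03  0.64 -0.31  1.88  0.42  0.47 -1.96]
12 0.05 [-0.41  0.74  0.39  1.89 -0.7   0.43 -0.91]
12 0.05 [ 0.03  0.73 -0.33  1.89  0.57  0.4  -2.1 ]
12 0 [-0.13  0.8  -0.08  1.88  0.18  0.27 -1.74]
12 0 [-0.16  0.79 -0.02  1.88  0.01  0.26 -1.58]
15 0.1 [-0.28  0.61  0.16  1.94 -0.32  0.35 -1.26]
15 0.1 [-0.08  0.61 -0.14  1.94  0.21  0.34 -1.77]
15 0.05 [ 0.45  1.01 -1.14  1.94  1.41  0.91 -2.8 ]
15 0.05 [-0.31  0.71  0.22  1.94 -0.58  0.29 -1.01]
15 0 [ 0.1   0.83 -0.44  1.93  1.11  0.35 -2.61]
15 0 [ 0.44  1.14 -1.16  1.93  1.54  0.96 -2.86]
18 0.1 [-0.39  0.61  0.34  2.   -0.76  0.32 -0.83]
18 0.1 [-0.36  0.61  0.3   2.   -0.7   0.3  -0.89]
18 0.05 [ 0.22  0.78 -0.63  1.99  1.28  0.44 -2.76]
18 0.05 [ 0.45  0.99 -1.12  2.    1.5   0.85 -2.89]
18 0 [ 0.06  0.81 -0.37  1.97  1.31  0.26 -2.82]
18 0 [ 0.06  0.81 -0.37  1.97  1.31  0.26 -2.82]
22 0.1 [ 0.33  0.71 -0.79  2.09  1.43  0.48 -2.92]
22 0 [ 0.06  0.81 -0.37  2.04  1.86  0.25  2.92]
22 0 [ 0.06  0.81 -0.37  2.04  1.86  0.25  2.92]
30 0.1 [ 0.03  0.61 -0.29  2.24  2.57  0.25  2.18]
30 0.1 [-0.28  0.6   0.18  2.24  3.7   0.25  1.01]
30 0.05 [ 0.15  0.75 -0.48  2.2   2.36  0.4   2.44]
30 0.05 [-0.16  0.7   0.    2.2   3.24  0.28  1.48]
```

View pics/p7.png

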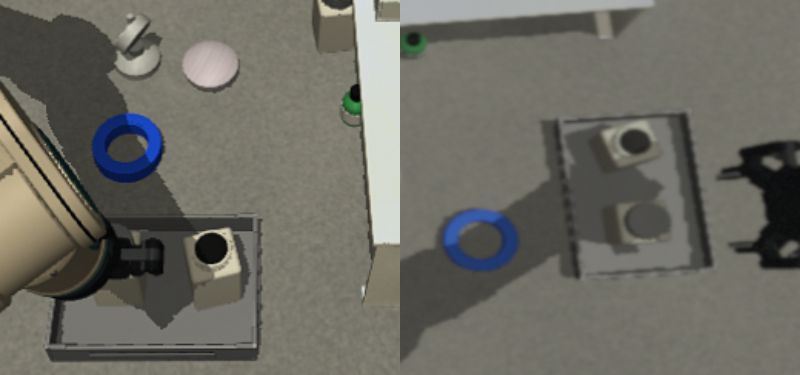

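Run:
```python
from plan import *
pos,R=tcp((.6435,.089),10,11,.068,.021,back=.1); delta(pos,R)
R0=Ro.from_quat(observe()["tcp_rot"]); 
# staged: first yaw -84 about z then detilt
s=(R*(Ro.from_euler("z",-84,degrees=True)*R0).inv()).as_rotvec(degrees=True); print(s.round(2))
```

```text
t 9.82 at [ 0.4212 -0.3237  0.1774] target [0.6087 0.0829 0.1416] shift cm [18.76 40.66 -3.58] rotvec [ -5.39   4.79 -83.91]
[-0.73  6.54 -0.01]
```

Request:
servo_tool:
  commands:
    - [0.85,0,2,1,0,0,-6]
    - [0.85,0.5,4.5,2,0,0,-12]
    - [0.85,1.5,7.5,3,0,0,-18]
    - [0.85,3,10.5,3,0,0,-24]
    - [0.85,4.5,13.5,3,0,0,-30]

```text
t: 10.23
ee_pos: [0.4639, -0.1838, 0.2032]
tcp_rot: [0.839, 0.521, 0.134, -0.082]
wrist_force: [0.3, 0.4, -0.8]
opening: 0.0725
```

Request:
servo_tool:
  commands:
    - [0.85,1,3,0,0,0,-6]
    - [0.85,2,6,0,0,0,-12]
    - [0.85,3,9,0,0,0,-18]
    - [0.85,4.5,12,0,0,0,-24]
    - [0.85,6,15,0,0,0,-30]

```text
t: 10.65
ee_pos: [0.5235, -0.0334, 0.2027]
tcp_rot: [0.945, 0.287, 0.15, -0.046]
wrist_force: [0.8, -0.3, -0.5]
opening: 0.0726
```

Request:
servo_tool:
  commands:
    - [0.85,0.5,3,0,0,0,-6]
    - [0.85,1,6,0,0,0,-12]
    - [0.85,1.5,8,0,0,0,-18]
    - [0.85,2,10,0,0,0,-24]
    - [0.85,2,12,0,0,0,-24]

```text
t: 11.07
ee_pos: [0.5436, 0.0893, 0.2025]
tcp_rot: [0.984, 0.087, 0.156, -0.014]
wrist_force: [-0.5, 0.1, 0.9]
opening: 0.0731
```

Run:
```python
from plan import *
pos,R=tcp((.6435,.089),10,11,.068,.021,back=.1); delta(pos,R); print(observe()["qpos"].round(3))
```

```text
t 11.07 at [0.5436 0.0893 0.2025] target [0.6087 0.0829 0.1416] shift cm [ 6.51 -0.64 -6.09] rotvec [-1.21  6.95 -0.13]
[-0.544  0.444  0.445  2.131 -0.598  0.34  -1.02 ]
```

Request:
servo_tool:
  commands:
    - [0.85,1.3,-0.2,0,-0.3,1.8,0]
    - [0.85,2.6,-0.3,-1,-0.6,3.5,0]
    - [0.85,4,-0.4,-2.5,-0.9,5.2,0]
    - [0.85,5.3,-0.5,-4,-1.2,6.9,0]
    - [0.85,6.5,-0.6,-6,-1.2,6.9,0]

```text
t: 11.48
ee_pos: [0.6113, 0.0804, 0.1428]
tcp_rot: [0.991, 0.089, 0.097, -0.008]
wrist_force: [0.7, 0.5, -0.9]
opening: 0.0725
```

Request:
servo_tool:
  commands:
    - [0.85,0,0,0,0,0,0]
    - [0.85,0,0,0,0,0,0]
    - [0.85,0,0,0,0,0,0]
    - [0.85,0,0,0,0,0,0]
    - [0.85,0,0,0,0,0,0]

```text
t: 11.9
ee_pos: [0.6086, 0.0797, 0.1438]
tcp_rot: [0.991, 0.088, 0.097, -0.009]
wrist_force: [0.9, 0.2, 0.3]
opening: 0.0723
```

Run:
```python
from plan import *
pos,R=tcp((.6435,.089),10,11,.068,.021,back=.1); delta(pos,R);pos,R=tcp((.6435,.089),10,11,.068,.021,back=.0); delta(pos,R); print(observe()["qpos"].round(3))
from h import *
from rig import *
for n in("scene","top"):
    f=grab_frame(n);np.savez(f"pics/{n}8.npz",**f)
a=cv2.resize(load("scene8")["image"][110:280,240:440,::-1],(400,340));b=cv2.resize(load("top8")["image"][140:290,200:376,::-1],(400,340))
cv2.imwrite("pics/p8.png",np.hstack([a,b]))
```

```text
t 11.9 at [0.6086 0.0797 0.1438] target [0.6087 0.0829 0.1416] shift cm [ 0.01  0.32 -0.22] rotvec [-0.04  0.12 -0.12]
t 11.9 at [0.6086 0.0797 0.1438] target [0.6275 0.0862 0.0435] shift cm [  1.89   0.65 -10.03] rotvec [-0.04  0.12 -0.12]
[-0.46   0.651  0.441  1.908 -0.589  0.504 -1.019]
```

View pics/p8.png

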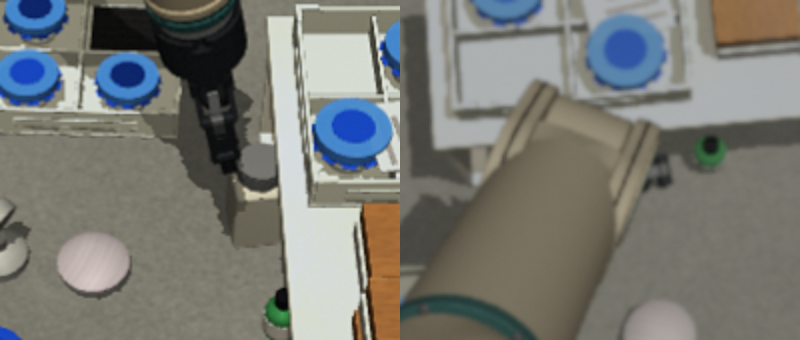

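Request:
servo_tool:
  commands:
    - [0.88,0.2,0.3,-1,0,0,0]
    - [0.88,0.5,0.4,-2.5,0,0,0]
    - [0.88,0.8,0.5,-4,0,0,0]
    - [0.88,1,0.5,-5,0,0,0]
    - [0.88,1,0.5,-5,0,0,0]

```text
t: 12.42
ee_pos: [0.6176, 0.0847, 0.0902]
tcp_rot: [0.992, 0.088, 0.094, -0.009]
wrist_force: [-0.0, 0.3, 0.8]
opening: 0.0753
```

Run:
```python
from plan import *
pos,R=tcp((.6435,.089),10,11,.068,.021,back=.0); delta(pos,R); print(observe()["qpos"].round(3))
```

```text
t 12.42 at [0.6176 0.0847 0.0902] target [0.6275 0.0862 0.0435] shift cm [ 0.99  0.15 -4.67] rotvec [ 0.01 -0.15 -0.13]
[-0.411  0.736  0.36   1.909 -0.645  0.41  -0.976]
```

Request:
servo_tool:
  commands:
    - [0.88,0.2,0.1,-1,0,0,0]
    - [0.88,0.5,0.1,-2.3,0,0,0]
    - [0.88,0.8,0.1,-3.7,0,0,0]
    - [0.88,1,0.1,-4.7,0,0,0]
    - [0.88,1,0.1,-4.7,0,0,0]

```text
t: 12.83
ee_pos: [0.6277, 0.0853, 0.0429]
tcp_rot: [0.992, 0.088, 0.094, -0.008]
wrist_force: [0.9, -0.9, -1.1]
opening: 0.0752
```

Run:
```python
from plan import *
pos,R=tcp((.6435,.089),10,11,.068,.021,back=.0); delta(pos,R); print(observe()["qpos"].round(3),observe()["wrist_force"])
from h import *
from rig import *
for n in("scene","top"):
    f=grab_frame(n);np.savez(f"pics/{n}9.npz",**f)
a=cv2.resize(load("scene9")["image"][110:280,240:440,::-1],(400,340));b=cv2.resize(load("top9")["image"][140:290,200:376,::-1],(400,340))
cv2.imwrite("pics/p9.png",np.hstack([a,b]))
```

```text
t 12.83 at [0.6277 0.0853 0.0429] target [0.6275 0.0862 0.0435] shift cm [-0.02  0.09  0.06] rotvec [ 0.01 -0.15 -0.1 ]
[-0.36   0.815  0.286  1.896 -0.687  0.329 -0.935] [ 0.8512095  -0.85103726 -1.12819211]
```

View pics/p9.png

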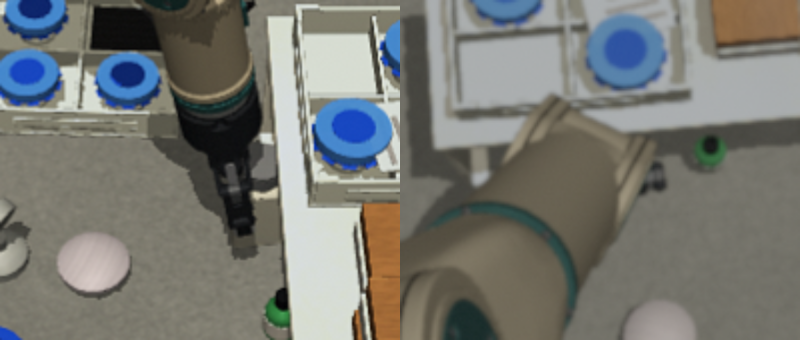

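Request:
servo_tool:
  commands:
    - [0.5,0,0,0,0,0,0]
    - [0.3,0,0,0,0,0,0]
    - [0.2,0,0,0,0,0,0]
    - [0.2,0,0,0,0,0,0]
    - [0.2,0,0,0,0,0,0]
  grip_force: 100

```text
t: 13.35
ee_pos: [0.6288, 0.0865, 0.0467]
tcp_rot: [0.991, 0.088, 0.096, -0.009]
wrist_force: [-3.7, 2.8, 6.9]
opening: 0.053
```

Request:
servo_tool:
  commands:
    - [0.2,0,0,0,0,0,0]
    - [0.2,0,0,0,0,0,0]
    - [0.2,-0.4,0,0.3,0,0,0]
    - [0.2,-0.8,0,0.7,0,0,0]
    - [0.2,-1.2,0,1,0,0,0]

```text
t: 13.77
ee_pos: [0.6148, 0.0851, 0.0549]
tcp_rot: [0.992, 0.088, 0.094, -0.008]
wrist_force: [-1.0, 0.2, -8.3]
opening: 0.0531
```

Request:
servo_tool:
  commands:
    - [0.2,0,0,0,0,0,0]
    - [0.2,0,0,0,0,0,0]
    - [0.2,0,0,0,0,0,0]
    - [0.2,0,0,0,0,0,0]
    - [0.2,0,0,0,0,0,0]

```text
t: 14.18
ee_pos: [0.6169, 0.0854, 0.0554]
tcp_rot: [0.991, 0.088, 0.096, -0.008]
wrist_force: [0.4, 1.3, -7.7]
opening: 0.0523
```

Request:
servo_tool:
  commands:
    - [0.2,-1,0,0,0,0,0]
    - [0.2,-2.2,-0.2,0,0,0,0]
    - [0.2,-3.4,-0.3,0.2,0,0,0]
    - [0.2,-4.5,-0.3,0.5,0,0,0]
    - [0.2,-5.5,-0.3,0.8,0,0,0]
  grip_force: 120

```text
t: 14.6
ee_pos: [0.5612, 0.0821, 0.0636]
tcp_rot: [0.992, 0.088, 0.096, -0.008]
wrist_force: [-0.9, 0.3, -8.3]
opening: 0.0526
```

Request:
servo_tool:
  commands:
    - [0.2,-0.5,0,0.5,0,0,0]
    - [0.2,-0.8,0,1,0,0,0]
    - [0.2,-0.8,0,1,0,0,0]
    - [0.2,-0.8,0,1,0,0,0]
    - [0.2,-0.8,0,1,0,0,0]

```text
t: 15.02
ee_pos: [0.5549, 0.0826, 0.0739]
tcp_rot: [0.991, 0.088, 0.097, -0.008]
wrist_force: [-0.4, 0.4, -7.6]
opening: 0.0525
```

Run:
```python
from plan import *
s=observe();print(s["qpos"].round(3),s["ee_pos"],s["wrist_force"],s["wrist_torque"])
from h import *
from rig import *
for n in("scene","top"):
    f=grab_frame(n);np.savez(f"pics/{n}10.npz",**f)
a=cv2.resize(load("scene10")["image"][110:280,240:440,::-1],(400,340));b=cv2.resize(load("top10")["image"][140:290,200:376,::-1],(400,340))
cv2.imwrite("pics/p10.png",np.hstack([a,b]))
for n in("scene10","top10"):
    P=cloud(load(n))
    m=(P[...,2]>.105)&(P[...,2]<.16)&(P[...,0]>.55)&(P[...,0]<.64)&(P[...,1]>.05)&(P[...,1]<.13); print(n,m.sum())
```

```text
[-0.393  0.7    0.288  2.088 -0.805  0.252 -0.811] [0.55491192 0.08256629 0.07390769] [-0.39505229  0.37252274 -7.56520318] [-0.12641409  0.66138848  0.01846216]
scene10 597
top10 37
```

View pics/p10.png

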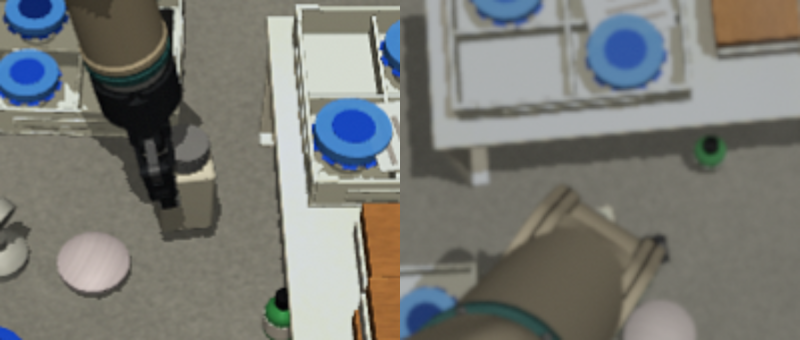

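Run:
```python
from plan import *
from ik import *
from h import *
P=cloud(load("scene10"))
m=(P[...,2]>.125)&(P[...,2]<.16)&(P[...,0]>.55)&(P[...,0]<.61)&(P[...,1]>.05)&(P[...,1]<.13)
im=load("scene10")["image"].astype(int); m&=(im.max(2)-im.min(2)<14)&(im.mean(2)>70)
v,u=np.nonzero(m)
q=P[m];a=np.c_[q[:,:2]-q[:,:2].mean(0),np.ones(len(q))]
co=np.linalg.lstsq(a,q[:,2],rcond=None)[0]; r=abs(a@co-q[:,2])<.003; co=np.linalg.lstsq(a[r],q[r,2],rcond=None)[0]
print(len(q),r.sum(),np.median(q,0).round(4),co.round(3),u.min(),u.max(),v.min(),v.max())
q=observe()["qpos"]
for psi in (2,30,60,92):
  for c,zs in (((.57,.1),.1),((.498,.35),.1),((.498,.35),.01)):
    o=ik(*tcp(c,psi,11,.068,.021,zs=zs),n=8,seeds=[q])
    o=o[(o[:,4]<2)] if len(o) else o
    for x in o[np.argsort(abs(o[:,4]))][:1]: print(psi,c,zs,x.round(2))
```

```text
224 199 [0.5787 0.0827 0.1357] [-0.005 -0.033  0.136] 327 344 172 190
2 (0.57, 0.1) 0.1 [-0.47  0.58  0.35  2.02 -0.43  0.41 -1.35]
2 (0.498, 0.35) 0.1 [-0.46  0.64 -0.43  1.91  0.7   0.61 -2.91]
2 (0.498, 0.35) 0.01 [-0.9   0.77  0.26  1.95 -0.23  0.29 -2.04]
30 (0.57, 0.1) 0.1 [-0.06  0.57 -0.15  2.    0.02  0.4  -1.24]
30 (0.498, 0.35) 0.1 [-0.46  0.61 -0.32  1.94  0.47  0.47 -2.16]
30 (0.498, 0.35) 0.01 [-0.82  0.75  0.24  1.99 -0.6   0.26 -1.13]
60 (0.57, 0.1) 0.1 [ 0.39  0.72 -0.79  1.94  0.62  0.61 -1.26]
60 (0.498, 0.35) 0.1 [-0.73  0.61  0.22  1.92 -0.47  0.5  -0.68]
60 (0.498, 0.35) 0.01 [-0.51  0.75 -0.12  1.97 -0.03  0.26 -1.09]
92 (0.57, 0.1) 0.1 [ 0.16  0.67 -0.37  1.82  0.06  0.68 -0.14]
92 (0.498, 0.35) 0.1 [-0.55  0.63  0.02  1.84 -0.33  0.61 -0.23]
92 (0.498, 0.35) 0.01 [-0.31  0.8  -0.36  1.88  0.23  0.41 -0.72]
```

Request:
servo_tool:
  commands:
    - [0.2,0,0,1,0,0,3]
    - [0.2,0,0.5,2.5,0,0,8]
    - [0.2,-0.2,1.5,4.5,0,0,13]
    - [0.2,-0.5,3,6,0,0,18]
    - [0.2,-1,5,7,0,0,23]

```text
t: 15.53
ee_pos: [0.5455, 0.1307, 0.1451]
tcp_rot: [0.954, 0.284, 0.094, -0.026]
wrist_force: [0.3, -0.2, -7.1]
opening: 0.0523
```

Request:
servo_tool:
  commands:
    - [0.2,-0.5,2,0,0,0,6]
    - [0.2,-1,4,0,0,0,12]
    - [0.2,-1.5,6,0,0,0,18]
    - [0.2,-2,8,0,0,0,24]
    - [0.2,-2.5,10,0,0,0,30]

```text
t: 15.95
ee_pos: [0.5187, 0.2328, 0.1434]
tcp_rot: [0.847, 0.523, 0.082, -0.05]
wrist_force: [1.1, 0.5, -8.5]
opening: 0.0525
```

Request:
servo_tool:
  commands:
    - [0.2,-0.5,2,0,0,0,6]
    - [0.2,-1,4,0,0,0,12]
    - [0.2,-1.5,6,0,0,0,18]
    - [0.2,-2,8,0,0,0,24]
    - [0.2,-2.2,9.5,0,0,0,29]

```text
t: 16.37
ee_pos: [0.4962, 0.3289, 0.1432]
tcp_rot: [0.689, 0.719, 0.067, -0.07]
wrist_force: [-0.8, 0.0, -7.7]
opening: 0.0525
```

Request:
servo_tool:
  commands:
    - [0.2,0,0,0,0,0,0]
    - [0.2,0,0,0,0,0,0]
    - [0.2,0,0,0,0,0,0]
    - [0.2,0,0,0,0,0,0]
    - [0.2,0,0,0,0,0,0]

```text
t: 16.78
ee_pos: [0.4972, 0.3262, 0.1434]
tcp_rot: [0.691, 0.716, 0.067, -0.069]
wrist_force: [0.3, 0.2, -7.4]
opening: 0.0525
```

Run:
```python
from plan import *
s=observe();print(s["qpos"].round(3),s["ee_pos"],s["wrist_force"])
delta(np.array([.4985,.335,.056]),orient(92,11))
from h import *
from rig import *
for n in("scene","top"):
    f=grab_frame(n);np.savez(f"pics/{n}11.npz",**f)
a=cv2.resize(load("scene11")["image"][60:230,200:400,::-1],(400,340));b=cv2.resize(load("top11")["image"][220:370,120:296,::-1],(400,340))
cv2.imwrite("pics/p11.png",np.hstack([a,b]))
for n in("scene11","top11"):
    P=cloud(load(n))
    m=(P[...,2]>.17)&(P[...,2]<.21)&(P[...,0]>.45)&(P[...,0]<.55)&(P[...,1]>.31)&(P[...,1]<.4)
    im=load(n)["image"].astype(int); m&=(im.max(2)-im.min(2)<16)&(im.mean(2)>60)
    q=P[m];print(n,m.sum(),np.median(q,0),q.min(0),q.max(0))
```

```text
[-0.546  0.627  0.027  1.855 -0.334  0.594 -0.218] [0.4971962  0.32622684 0.14343593] [ 0.33809831  0.24786516 -7.4399846 ]
t 16.78 at [0.4972 0.3262 0.1434] target [0.4985 0.335  0.056 ] shift cm [ 0.13  0.88 -8.74] rotvec [ 0.    0.01 -0.01]
scene11 90 [0.4981089  0.31644568 0.17528127] [0.45845185 0.31074568 0.17020314] [0.53667223 0.33117749 0.20965267]
  return _methods._mean(a, axis=axis, dtype=dtype,
  ret = um.true_divide(
Traceback (most recent call last):
ValueError: zero-size array to reduction operation minimum which has no identity
```

View pics/p11.png

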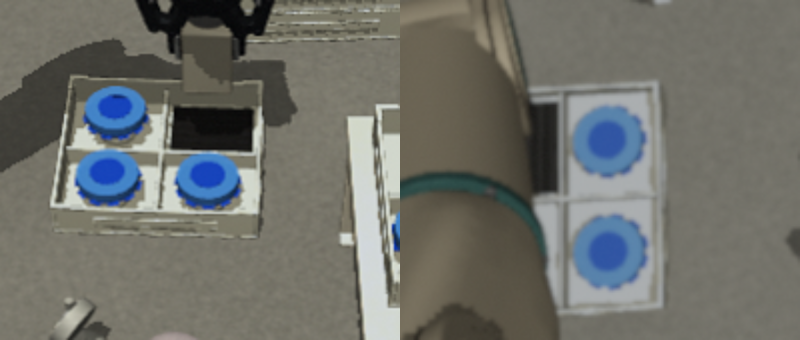

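Run:
```python
from h import *
f=load("scene11");print(onplane(f,[(291.5,106),(316.5,106)],.0975).round(4))
P=cloud(f); print(P[95:105,304].round(4))
```

```text
[[0.4727 0.3196 0.0975]
 [0.5261 0.3237 0.0975]]
[[0.5002 0.3187 0.131 ]
 [0.5005 0.3154 0.1314]
 [0.5    0.3196 0.1247]
 [0.5003 0.3157 0.1255]
 [0.5002 0.3165 0.122 ]
 [0.5002 0.3159 0.1198]
 [0.5002 0.316  0.1169]
 [0.5001 0.3161 0.114 ]
 [0.5003 0.3141 0.1131]
 [0.4999 0.3178 0.1068]]
```

Request:
servo_tool:
  commands:
    - [0.2,0,0.3,-0.8,0,0,0]
    - [0.2,0,0.7,-2.3,0,0,0]
    - [0.2,0,0.7,-4.3,0,0,0]
    - [0.2,0,0.7,-6.3,0,0,0]
    - [0.2,0,0.7,-7.5,0,0,0]

```text
t: 17.3
ee_pos: [0.4958, 0.334, 0.0663]
tcp_rot: [0.691, 0.717, 0.066, -0.07]
wrist_force: [-0.8, 0.2, -8.9]
opening: 0.0526
```

Request:
servo_tool:
  commands:
    - [0.2,0,0,-0.3,0,0,0]
    - [0.2,0,0,-0.5,0,0,0]
    - [0.2,0,0,-0.7,0,0,0]
    - [0.2,0,0,-0.8,0,0,0]
    - [0.2,0,0,-0.8,0,0,0]

```text
t: 17.72
ee_pos: [0.4974, 0.3348, 0.0614]
tcp_rot: [0.691, 0.717, 0.068, -0.069]
wrist_force: [0.5, 0.3, -8.3]
opening: 0.0525
```

Request:
servo_tool:
  commands:
    - [0.2,0,0,-0.1,0,0,0]
    - [0.2,0,0,-0.2,0,0,0]
    - [0.2,0,0,-0.3,0,0,0]
    - [0.2,0,0,-0.4,0,0,0]
    - [0.2,0,0,-0.4,0,0,0]

```text
t: 18.13
ee_pos: [0.4967, 0.3344, 0.0565]
tcp_rot: [0.691, 0.717, 0.067, -0.069]
wrist_force: [0.8, 0.1, -8.1]
opening: 0.0526
```

Request:
servo_tool:
  commands:
    - [0.2,0,0,-0.1,0,0,0]
    - [0.2,0,0,-0.1,0,0,0]
    - [0.2,0,0,-0.2,0,0,0]
    - [0.2,0,0,-0.2,0,0,0]
    - [0.2,0,0,-0.2,0,0,0]

```text
t: 18.55
ee_pos: [0.4969, 0.3345, 0.0548]
tcp_rot: [0.691, 0.717, 0.067, -0.069]
wrist_force: [-0.7, -0.7, -5.0]
opening: 0.0528
```

Request:
servo_tool:
  commands:
    - [0.2,0,0,-0.1,0,0,0]
    - [0.2,0,0,-0.1,0,0,0]
    - [0.2,0,0,-0.15,0,0,0]
    - [0.2,0,0,-0.15,0,0,0]
    - [0.2,0,0,-0.15,0,0,0]

```text
t: 18.97
ee_pos: [0.4969, 0.3345, 0.0547]
tcp_rot: [0.691, 0.717, 0.067, -0.069]
wrist_force: [-4.3, -4.0, 9.1]
opening: 0.0524
```

Run:
```python
from h import *
from rig import *
for n in("scene","top"):
    f=grab_frame(n);np.savez(f"pics/{n}12.npz",**f)
a=cv2.resize(load("scene12")["image"][60:230,200:400,::-1],(400,340));b=cv2.resize(load("top12")["image"][220:370,120:296,::-1],(400,340))
cv2.imwrite("pics/p12.png",np.hstack([a,b]))
```

```text
(no output)
```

View pics/p12.png

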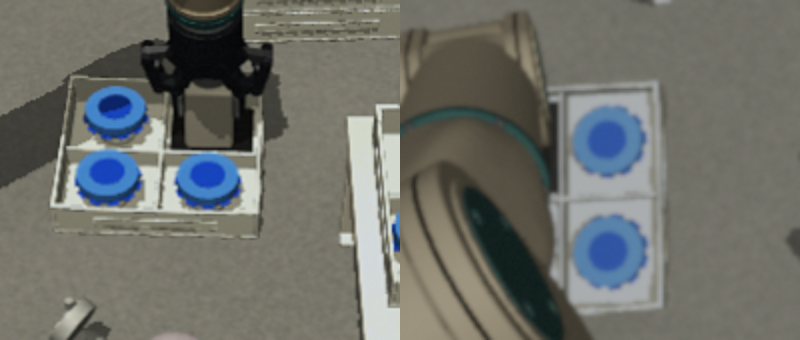

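Request:
servo_tool:
  commands:
    - [0.6,0,0,0,0,0,0]
    - [0.7,0,0,0,0,0,0]
    - [0.82,0,0,0,0,0,0]
    - [0.82,0,0,0,0,0,0]
    - [0.82,0,0,0,0,0,0]

```text
t: 19.48
ee_pos: [0.4975, 0.3351, 0.0534]
tcp_rot: [0.691, 0.717, 0.068, -0.069]
wrist_force: [0.3, 0.2, 0.5]
opening: 0.0704
```

Request:
servo_tool:
  commands:
    - [0.82,0,-0.2,1,0,0,0]
    - [0.82,0,-0.6,3,0,0,0]
    - [0.82,0,-1.2,6,0,0,0]
    - [0.82,0,-1.8,9,0,0,0]
    - [0.82,0,-2.4,12,0,0,0]

```text
t: 19.9
ee_pos: [0.4967, 0.31, 0.1749]
tcp_rot: [0.691, 0.717, 0.067, -0.069]
wrist_force: [-0.2, 0.9, 0.0]
opening: 0.07
```

Request:
servo_tool:
  commands:
    - [0.82,-1,-3,2,0,0,0]
    - [0.82,-2,-6,4,0,0,0]
    - [0.82,-3,-10,5,0,0,0]
    - [0.82,-3,-14,5,0,0,0]
    - [0.82,-3,-18,5,0,0,0]

```text
t: 20.32
ee_pos: [0.4666, 0.1292, 0.225]
tcp_rot: [0.69, 0.717, 0.068, -0.069]
wrist_force: [0.6, -0.0, -0.1]
opening: 0.0697
```

Request:
servo_tool:
  commands:
    - [0.82,0,-3,0,0,0,0]
    - [0.82,0,-6,0,0,0,0]
    - [0.82,0,-6,0,0,0,0]
    - [0.82,0,-6,0,0,0,0]
    - [0.82,0,-6,0,0,0,0]

```text
t: 20.73
ee_pos: [0.467, 0.0711, 0.2236]
tcp_rot: [0.691, 0.717, 0.067, -0.069]
wrist_force: [-1.1, 0.6, 0.1]
opening: 0.0697
```

Run:
```python
from h import *
from rig import *
print(observe()["ee_pos"],observe()["wrist_force"])
for n in("scene","top"):
    f=grab_frame(n);np.savez(f"pics/{n}13.npz",**f)
a=cv2.resize(load("scene13")["image"][:,120:520,::-1],(400,480));b=cv2.resize(load("top13")["image"][130:400,120:520,::-1],(400,270));b=np.vstack([b,np.zeros((210,400,3),np.uint8)])
cv2.imwrite("pics/p13.png",np.hstack([a,b]))
def circ(P,c,z):
    m=(np.hypot(P[...,0]-c[0],P[...,1]-c[1])<.05)&(abs(P[...,2]-z)<.008); q=P[m]
    if len(q)<20: return None
    a=np.c_[q[:,:2]-q[:,:2].mean(0),np.ones(len(q))];co=np.linalg.lstsq(a,q[:,2],rcond=None)[0]
    return len(q),np.r_[cv2.minEnclosingCircle(q[:,:2].astype(np.float32))[0],np.median(q[:,2])].round(4),"slope deg",np.degrees(np.arctan(np.hypot(*co[:2]))).round(1)
def mid(P,c,z0,z1,r=.045):
    m=(np.hypot(P[...,0]-c[0],P[...,1]-c[1])<r)&(P[...,2]>z0)&(P[...,2]<z1); return P[m].mean(0).round(4) if m.sum()>10 else None
for n in("scene","top"):
    P=cloud(load(n+"13"));P0=cloud(load(n+"0"))
    print(n,"A",circ(P,(.498,.35),.116),"B",circ(P,(.415,-.27),.112))
    for k,c,z0,z1 in (("lens0",(.39,.345),.03,.06),("lens1",(.394,.249),.03,.06),("lens2",(.502,.25),.03,.06),("spent",(.518,-.263),.085,.11),("ink",(.668,-.034),.03,.08),("gauge",(.388,.03),.015,.11),("lap",(.486,.021),.01,.04),("tape",(.396,-.1),.012,.04)):
        print("  ",k,mid(P0,c,z0,z1),mid(P,c,z0,z1))
```

```text
[0.46695689 0.07111686 0.22364857] [-1.06722186  0.59389582  0.12802066]
scene A (323, array([0.495 , 0.3498, 0.1162]), 'slope deg', np.float64(3.2)) B (659, array([ 0.4156, -0.2674,  0.1123]), 'slope deg', np.float64(2.6))
   lens0 [0.3919 0.341  0.0435] None
   lens1 [0.3951 0.2428 0.043 ] [0.3985 0.2391 0.0424]
   lens2 [0.5041 0.2459 0.0428] [0.5076 0.2406 0.0423]
   spent [ 0.5195 -0.2651  0.095 ] [ 0.5196 -0.2653  0.0952]
   ink [ 0.6689 -0.0368  0.0455] [ 0.6691 -0.0368  0.0456]
   gauge [0.393  0.0256 0.0456] [0.3932 0.0255 0.0461]
   lap [0.4884 0.0179 0.0254] [0.4885 0.018  0.0253]
   tape [ 0.3986 -0.1031  0.0227] [ 0.3985 -0.1031  0.0229]
top A (401, array([0.4942, 0.3498, 0.1151]), 'slope deg', np.float64(1.5)) B (405, array([ 0.4141, -0.2698,  0.1115]), 'slope deg', np.float64(1.6))
   lens0 [0.3885 0.3435 0.043 ] [0.3886 0.3433 0.043 ]
   lens1 [0.3916 0.245  0.043 ] [0.3917 0.2448 0.0431]
   lens2 [0.4989 0.2479 0.0429] [0.499  0.2479 0.0432]
   spent [ 0.5158 -0.2614  0.095 ] [ 0.5152 -0.2616  0.0948]
   ink [ 0.667  -0.0325  0.0459] [ 0.667  -0.0325  0.0455]
   gauge [0.3869 0.0305 0.0584] None
   lap [0.4834 0.0209 0.0253] None
   tape [ 0.3947 -0.1029  0.0236] [ 0.3976 -0.1228  0.0233]
```

View pics/p13.png

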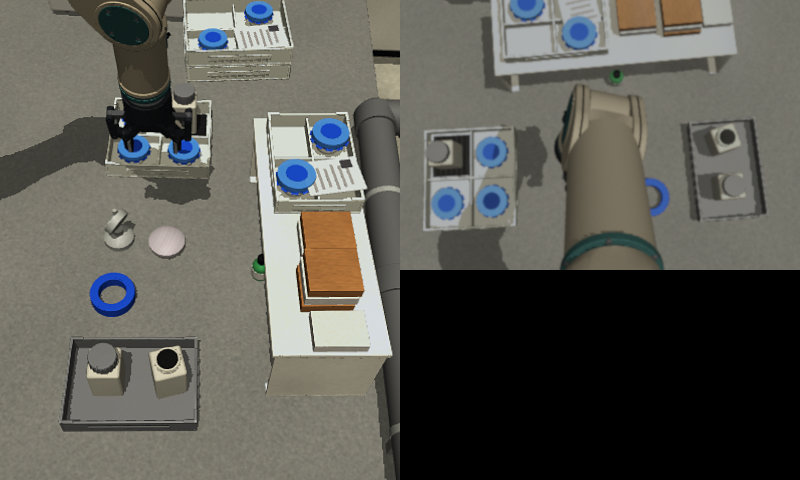

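```bash
python3 -c "
from rig import *
print(finish_job())"
```

```text
the job is handed in; nothing more can be done
None
```

The job is handed in, finished at about 21 s of the 67 s allowed. `finish_job()` gives no verdict, so what follows is from my own last checks.

**What I did:**
- **tin_b:** I drew it out with the tool tilted 18° and lifted it. It weighed about 2.8–3.1 N (about 0.3 kg), so it is the lighter one. It stands in the free half of the return bin.
- **tin_a:** I drew it out with the tool tilted 11° and lifted it. It weighed about 7.7 N (about 0.78 kg), so it is the heavier one. It stands on the rubber mat.

**Last checks, both cameras:**

| Canister | Distance from target | Cap height | Expected cap height | Fitted slope of the cap |
|---|---|---|---|---|
| tin_a (on mat) | about 4 mm from the mat's centre (limit 30 mm) | 115–116 mm | 116 mm | 1.5–3.2° |
| tin_b (in bin) | about 42 mm along and 7 mm across from the bin's centre (limits 82 and 48 mm) | about 112 mm | 112 mm | 1.6–2.6° |

- **Release:** the gripper was open and clear of everything, with about zero wrist force.
- **Other things on the bench:** in at least one clear view of each, the lenses, spent canister, ink, gauge, lap and tape were within 1 mm of where they started.

**What failed or disagreed:**
- My first approach to tin_b, at 25° tilt, ran joint 6 into its limit. The tool drifted about 1 cm before I reduced the tilt; nothing was touched.
- The two cameras disagreed by 2–4 mm on most points, and by up to 9 mm on the mat's y. I used values in between.
- In the last pictures the arm hid or partly hid some things: the gauge, lap and part of the tape from the top view, and one lens from the scene view. The apparent shifts of lens_1 and lens_2 in the scene view (about 5 mm) and the tape in the top view (about 20 mm) come from that. The other camera shows each of them unmoved.

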